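Lock the router lift by feel

TASK

Take the lock pin from the tool rest, put it level through the upright slot in the front of the router table, and feel with light pressure up or down the face of the lift behind the slot for its lock hole, whose height is not known and cannot be seen. Ease the pin fully home, until its collar sits against the cabinet front, let go and leave it there. Push gently throughout (well under 30 N), and leave the other tools and things on the bench where they are.

Things in the scene. Friction and masses are not known exactly. Their poses are not given: they have to be found in the camera images.
- lock_pin_grip (a point): Middle of the lock pin's dark wooden handle (100 mm long, 20 mm wide, 26 mm high), on its axis. x points to the tip; z is up as it lies. Ahead of the handle: steel disc collar 28 mm across (x 50 to 58 mm), then a stout round steel shank 12 mm thick to x = 112 mm. 0.1 to 0.16 kg; the only tool in the rest with a collar; in any of its three places, level, axis 62 mm above the bench.
- lock_pin_tip (a point): Centre of the lock pin's end face, 112 mm ahead of the middle of its handle, 54 mm ahead of the collar; same axes. The last 2 mm narrow from 12 to 9 mm across.
- slot (a point): Middle of the upright slot (18 mm wide, 62 mm high) on the outer face of the router table's 12 mm front panel, 160 mm above the bench. x points straight in (level), z up. 26 mm in from the outer face is the lift's flat steel face, covering the slot; its one lock hole, 14 mm across, bevelled 1 mm, 34 mm deep along x, is at y = 0 but 18 mm below to 18 mm above this point. The lift does not move.
- router_table_edge (a point): Middle of the front upper edge of the router table's grey top, 248 mm above the bench, straight above the slot; same axes. The top is 18 mm thick and overhangs the cabinet front by 12 mm. Fixed plywood cabinet 300 mm deep, 440 mm wide; low fence on the top, 170 mm behind this edge; switch box on the front, 30 mm proud, up to 113 mm high, centred 150 mm left (+y) of the slot.
- rest: Wooden tool rest, fixed: base 175 x 250 mm, 12 mm thick. Two notched boards, 14 mm thick and 66 to 68 mm high, stand across it 43 mm behind and 90 mm ahead of the origin and carry three tools at y = -85, 0, +85 mm; between them the handles are free all round. Origin on the bench under the middle of the middle tool's handle; x along the tools to their tips.
- round_file: Round file in the rest, not to be disturbed: flat wooden handle 100 x 22 x 22 mm, thin (8 mm) dark round blade 115 mm long, no collar. Origin in the middle of its handle.
- screwdriver: Screwdriver in the rest, not to be disturbed: black handle 100 x 24 x 20 mm, 6 mm shank, no collar. Origin in the middle of its handle.
- star_blank: Wooden five-pointed star, 124 mm across and 24 mm thick, lying on the bench. Origin in the middle of its underside.
- glue_bottle: White glue bottle, 52 mm across, 165 mm high. Origin in the middle of its foot.
- sanding_block: Cork sanding block 110 x 65 x 34 mm. Origin in the middle of its underside.
- tape_measure: Tape measure, 75 x 36 x 68 mm. Origin in the middle of its underside.
- collet_spanner: Steel spanner 190 mm long, lying on the bench.
Things that resemble listed ones, but are neither listed nor needed, are in the scene too. Leave any orange, pink or turquoise look-alike of the part that bears lock_pin_grip alone.

How it is judged:
On the way, in this order (a step that is already met when the one before it is completed fails the run):
1. the lock pin is lifted clear of the rest (height (world z) of lock_pin_grip above 0.1 m and contact force between lock_pin and rest below 0.1 N), for 0.2 s.
2. the tip has found the lock hole: it is level and at least 8 mm deeper than the face of the lift (x of lock_pin_tip in the frame of slot above 0.034 m and angle between the x axis of lock_pin_tip and the x axis of slot, either way round below 0.15 rad), for 0.2 s.
At the end, for the whole second after the job is handed in: The lock pin sits in the lift's lock hole through the slot: its tip 50 to 58 mm in from the cabinet's outer face (collar within 4 mm of the panel), within 8 mm of the slot's centre line, within 0.15 rad of straight, released and at rest (x of lock_pin_tip in the frame of slot between 0.05 and 0.058 m and angle between the x axis of lock_pin_tip and the x axis of slot, either way round below 0.15 rad and y of lock_pin_tip in the frame of slot between -0.008 and 0.008 m and linear speed of lock_pin below 0.02 m/s); the robot touches nothing.
It fails at once if the pin is pushed against the router table or its lift with more than 30 N (contact force between lock_pin and router_table above 30 N).
It fails at once if the robot pushes on the router table with more than 30 N (contact force between any of the fingers, the arm and router_table above 30 N).
It fails at once if another tool in the rest, or another thing on the bench, is moved by more than 30 mm (distance of any of round_file, screwdriver, star_blank, glue_bottle, sanding_block, tape_measure, collet_spanner from where it was at the start of the episode above 0.03 m).
It also fails if it takes over 72 s, if anything falls off the work surface, if the arm or the gripper's body presses on something with over 40 N, if the wrist force passes 120 N, or if a joint passes its speed limit or range.

ROBOT

A 6-joint arm with a two-finger parallel gripper is mounted at the origin on the work surface. World frame = base frame: x ahead of the robot, y to its left, z up, the work surface at z = 0. Lengths are in m, angles in rad, forces in N, time in s.
With the tool pointing down it reaches from about 0.375 to 0.975 m from the base axis. Payload 3.8 kg.
Tool frame: the origin (TCP) lies at the very end of the fingers, on their centre line; the grasp point (between the pads) lies 19 mm behind it; z points along the fingers, x is the direction in which the jaws open and shut, and the axes are right-handed (so a half turn about z gives the same grasp; the last joint's range is limited). The gripper opens to 85 mm and grips with 20 to 120 N. Pads are 22 mm wide; open, the fingers measure 114 mm over their backs; the gripper's body (76 mm by 85 mm) begins 54 mm behind the grasp point. The pads swing forward as they close: fully open they stand 13 mm farther back than shut.
Start: joints at [1.279, 0.264, 1.604, -0, 1.274, -0.037], TCP at [0.17, 0.653, 0.206] pointing down, gripper open.
Joint ranges: [-2.63, 2.63], [-0.94, 2.18], [0.31, 2.57], [-1.31, 4.45], [0, 2.66], [-2.55, 2.55]. Speed limits (rad/s): [2.57, 2.57, 3.14, 3.14, 3.14, 3.14].

INTERFACE

Orientations are given as a rotation vector (axis times angle).
In Python, from workcell import bot gives the robot as it stands.
- The arm moves only by the tool carry_out, never from a script. Its argument "deltas" is a list of rows, each an object with "delta_pos": the shift along the tool's x, y, z in m, a list of three; "dr": the turn, a rotation vector about the tool's x, y, z in rad, a list of three. A call has 1 to 10 rows; each row shifts and turns the commanded pose from where the row before left it, along the tool's axes as they then stand; what a row does not reach is not made up. A row lasts 1/8 s, in which the tool goes at most 62.5 mm and 10.7 degrees, less where a joint would pass 70% of its speed; a pose out of reach is approached as far as the arm can. A call is refused whole if a number of a shift passes 0.0625 or a number of a turn 0.188, either way. A call with a gripper value outside its range is refused whole. "grip" is the opening, from 0 (shut) to 1 (fully open), set as the call begins (left out, the last holds). The fingers move at their own pace and stop on an object; "force" is the grip in N (left out, the last holds). Time passes only in rows, so rows that do not move let the fingers close. It gives the time, the measured TCP pose, the force and the opening at its end, in the units of the state.
- bot.read_state(): the state, without advancing time (a new reading comes with each control period).
- bot.read_camera(name): name is "scene" or "top" or "wrist"; returns a dict with "frame" (420x560x3 uint8, red, green, blue), "K" (3x3 intrinsics, pixels), "k1" (the pictures are not rectified: a ray, as slopes to the right and down, at radius r is drawn at 1 + k1 r^2 times it, then the intrinsics apply), "xyz" and "attitude" of the camera in the world; the wrist camera has in their place "hand_eye" (4x4, takes a point from camera to tool coordinates, whose origin is the TCP and whose axes are the tool frame's). Camera axes: x right, y down, z forward; pixel columns grow to the right and rows downward; lengths in m; the calibration is good to about 2 mm. A picture is of the moment at which its call begins: read the wrist's pose just before it. There is no depth.
- bot.finish_job(): hands the job in, once; it reports no verdict.
The state is a dict: "time": time; "q": joint angles; "joint_vel": joint speeds; "joint_torque": joint torques, N m; "tool_pos": TCP position; "tcp_rot": TCP orientation; "wrist_force": force on the tool from outside, world axes, zero at the start; "torque": the same for the moment, N m; "width": opening from 0.0 (shut) to 1.0 (fully open).
Only numpy, scipy, OpenCV 4.12 (cv2) and the standard library are available. Lean on these libraries where they do the work, as an engineer would, in place of code of your own. Each camera call takes 0.05 s, during which the arm holds its last target.

## Working session

There is one attempt and no reset: what is moved stays moved. The work goes in short steps, Python scripts to look and compute and a tool call to move; the robot and the scene stay as the last step left them, time stands still between calls to the robot, and variables do not carry over. Pictures are saved under pics/ and viewed, and the job is handed in when it is done.

Besides the shell and the picture viewer there is one more tool, called as name([rows], argument=value, ...), one row to a line, values as JSON. carry_out: Moves the arm, as the interface text tells. Its arguments: {"type":"object","properties":{"deltas":{"type":"array"},"grip":{"type":"number"},"force":{"type":"number"}},"required":["deltas"]}

```bash
mkdir -p pics; ls; cat > h.py <<'E'
import numpy as np, cv2, json
from scipy.spatial.transform import Rotation as R
from workcell import bot
E
python3 - <<'E'
from h import *
s=bot.read_state(); print(s)
import pickle
d={'state':s}
for n in ["scene","top","wrist"]:
    c=bot.read_camera(n); d[n]=c
    cv2.imwrite(f"pics/{n}0.png",c["frame"][:,:,::-1])
    print(n,{k:v for k,v in c.items() if k!="frame"})
pickle.dump(d,open("d0.pkl","wb"))
E
```

```text
pics
{'time': 0.0, 'q': array([ 1.27909544e+00,  2.64757369e-01,  1.60537350e+00, -3.45476591e-06,
        1.27367198e+00, -3.69075135e-02]), 'joint_vel': array([-0.00077937, -0.00100036, -0.00110304, -0.00020083,  0.00055764,
        0.00064155]), 'joint_torque': array([-1.65154772e-03, -5.15118706e+01, -3.67310679e+01, -6.39793984e-05,
        1.26583676e-02,  1.27700380e-05]), 'tool_pos': array([0.16991499, 0.65246122, 0.2046595 ]), 'tcp_rot': array([ 2.48465657,  1.92041186, -0.00281921]), 'wrist_force': array([-0.80774717,  0.46944069,  0.53556497]), 'torque': array([-0.00082855,  0.03074597,  0.01124469]), 'width': 1.0002637821125833}
scene {'K': array([[544.47587899,   0.        , 282.35191285],
       [  0.        , 544.47587899, 204.05767405],
       [  0.        ,   0.        ,   1.        ]]), 'k1': -0.17577925976159212, 'xyz': array([1.09480773, 0.73592532, 1.83037174]), 'attitude': array([-0.95377642, -2.70731717,  0.75189124])}
top {'K': array([[440.21419532,   0.        , 282.21265518],
       [  0.        , 440.21419532, 217.85698536],
       [  0.        ,   0.        ,   1.        ]]), 'k1': -0.023146006597306968, 'xyz': array([ 0.33875878, -0.02155301,  1.36907593]), 'attitude': array([-2.16068739,  2.16693922, -0.12978074])}
wrist {'K': array([[348.90880686,   0.        , 283.01701722],
       [  0.        , 348.90880686, 212.34192847],
       [  0.        ,   0.        ,   1.        ]]), 'k1': -0.03740777358155334, 'hand_eye': array([[ 9.99999910e-01,  2.50985902e-04,  3.42645447e-04,
        -9.56022228e-04],
       [-3.43906712e-04,  9.51895493e-01,  3.06422669e-01,
        -7.89726701e-02],
       [-2.49254886e-04, -3.06422759e-01,  9.51895494e-01,
        -1.67894821e-01],
       [ 0.00000000e+00,  0.00000000e+00,  0.00000000e+00,
         1.00000000e+00]])}
```

View pics/scene0.png

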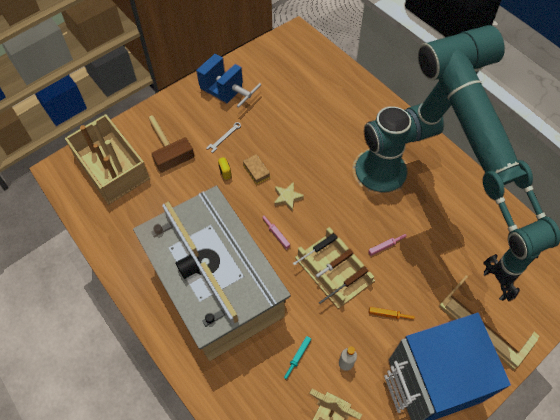

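View pics/top0.png

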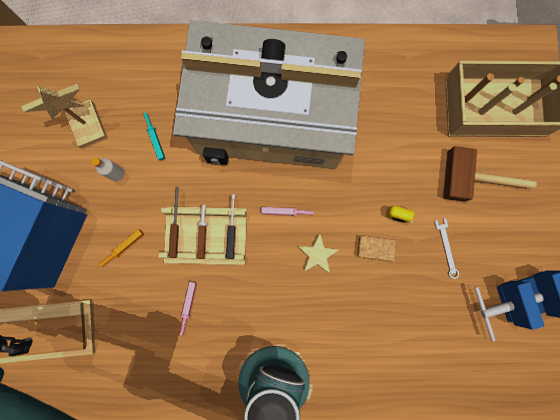

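View pics/wrist0.png

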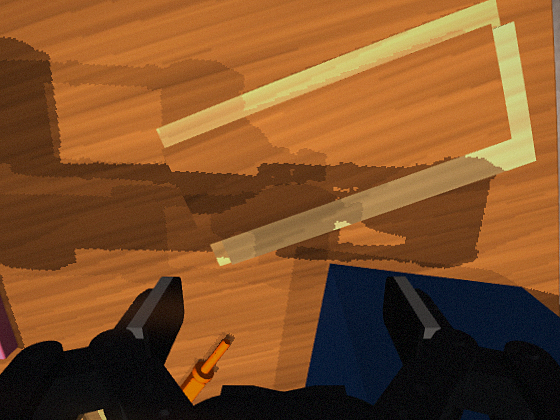

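```bash
python3 - <<'E'
import pickle,cv2
d=pickle.load(open('d0.pkl','rb'))
a=d['top']['frame'][:,:,::-1][170:280,150:310]
cv2.imwrite('pics/c1.png',cv2.resize(a,None,fx=5,fy=5,interpolation=cv2.INTER_CUBIC))
a=d['top']['frame'][:,:,::-1][90:190,165:365]
cv2.imwrite('pics/c2.png',cv2.resize(a,None,fx=4,fy=4,interpolation=cv2.INTER_CUBIC))
E
```

```text
(no output)
```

View pics/c1.png

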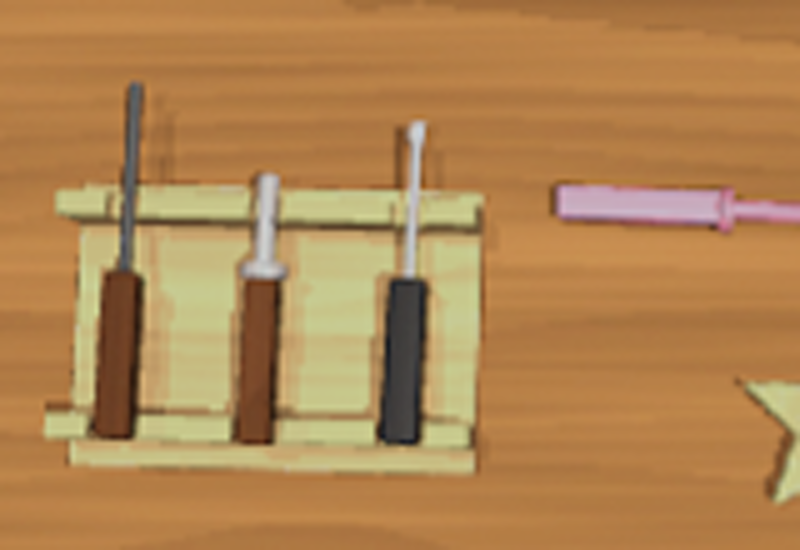

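View pics/c2.png

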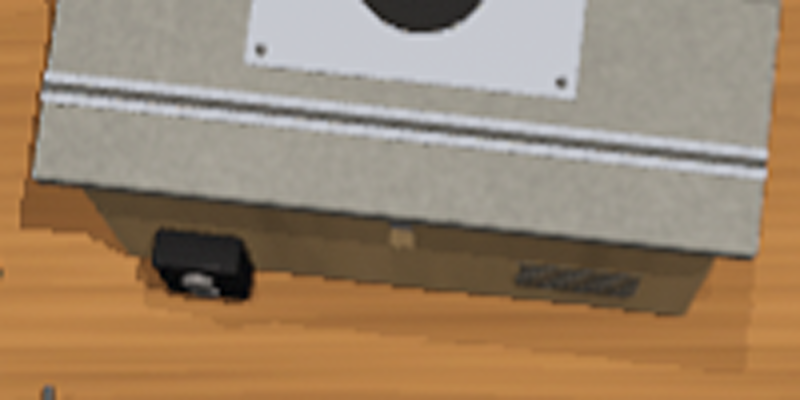

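```bash
cat >> h.py <<'E'
import pickle
def rays(c,px,T=None):
    px=np.atleast_2d(np.array(px,float)).reshape(-1,1,2)
    # given model: drawn = s*(1+k1 r^2)
    n=cv2.undistortPoints(px,c["K"],np.array([c["k1"],0,0,0.])).reshape(-1,2)
    v=np.c_[n,np.ones(len(n))]
    if T is None:
        Rm=R.from_rotvec(c["attitude"]).as_matrix(); o=c["xyz"]
    else:
        Rm=T[:3,:3]; o=T[:3,3]
    return o, v@Rm.T
def onz(c,px,z,T=None):
    o,v=rays(c,px,T); t=(z-o[2])/v[:,2]; return o+v*t[:,None]
def proj(c,P,T=None):
    P=np.atleast_2d(np.array(P,float))
    if T is None:
        Rm=R.from_rotvec(c["attitude"]).as_matrix(); o=c["xyz"]
    else: Rm=T[:3,:3]; o=T[:3,3]
    Q=(P-o)@Rm; r,_=cv2.projectPoints(Q,np.zeros(3),np.zeros(3),c["K"],np.array([c["k1"],0,0,0.])); return r.reshape(-1,2)
def two(o1,v1,o2,v2):
    v1=v1/np.linalg.norm(v1);v2=v2/np.linalg.norm(v2)
    A=np.c_[v1,-v2]; s=np.linalg.lstsq(A,o2-o1,rcond=None)[0]
    a=o1+s[0]*v1;b=o2+s[1]*v2; return (a+b)/2,np.linalg.norm(a-b)
def wristT(s,c):
    T=np.eye(4);T[:3,:3]=R.from_rotvec(s["tcp_rot"]).as_matrix();T[:3,3]=s["tool_pos"];return T@c["hand_eye"]
E
python3 - <<'E'
from h import *
d=pickle.load(open('d0.pkl','rb'));t=d['top']
cr=lambda x,y:(150+x/5-.4,170+y/5-.4)
P=lambda n,px,z:print(n,onz(t,px,z).round(4).tolist())
P('handle back top',cr(255,441),.075)
P('handle front top',cr(262,280),.075)
P('collar mid',cr(264,270),.07)
P('tip top',cr(267,175),.067)
e=onz(t,[(165+35/4,90+182/4),(165+755/4,90+255/4)],.248);print(e,np.linalg.norm(e[0]-e[1]))
P('slotish',(265.3,148.5),.16)
E
```

```text
handle back top [[0.3719, 0.2122, 0.075]]
handle front top [[0.4666, 0.2097, 0.075]]
collar mid [[0.4731, 0.2095, 0.07]]
tip top [[0.5305, 0.2093, 0.067]]
[[ 0.68725172  0.25744419  0.248     ]
 [ 0.63705293 -0.21391112  0.248     ]] 0.47402082679504476
slotish [[0.676, 0.0202, 0.16]]
```

```bash
python3 - <<'E'
from h import *
d=pickle.load(open('d0.pkl','rb'));t=d['top'];s=d['scene']
for a,b in [((87,213),(407,335)),((52,290),(477,318))]:
    print(two(*[x[0] if x.ndim>1 else x for x in rays(t,a)],*[x[0] if x.ndim>1 else x for x in rays(s,b)]))
print(proj(t,d['state']['tool_pos']),proj(s,d['state']['tool_pos']))
# edges check scene
for p in [(.4205,.211,.075),(.5305,.2093,.062),(.662,.0218,.248),(.6873,.2574,.248),(.637,-.2139,.248)]: print(p,proj(s,p),proj(t,p))
a=s['frame'][:,:,::-1][180:360,130:400]
cv2.imwrite('pics/c3.png',cv2.resize(a,None,fx=2.9,fy=2.9,interpolation=cv2.INTER_CUBIC))
# target pose
def pose(g,psi,tilt):
    # tool z = tilted forward along pin axis
    ax=np.array([np.cos(psi),np.sin(psi),0]);up=np.array([0,0,1.])
    z=np.sin(tilt)*ax-np.cos(tilt)*up; x=np.cross(up,ax); y=np.cross(z,x)
    return np.c_[x,y,z]
st=d['state'];R0=R.from_rotvec(st['tcp_rot']).as_matrix()
Rt=pose(None,-.018,.4);print(Rt)
print('rel rotvec (tool)',R.from_matrix(R0.T@Rt).as_rotvec())
E
```

```text
(array([0.47767245, 0.55463937, 0.12358533]), np.float64(0.06158362777074149))
(array([0.25155884, 0.66359809, 0.09843221]), np.float64(0.07757024562694259))
[[ 21.61080538 334.60341548]] [[488.69036335 290.70184939]]
(0.4205, 0.211, 0.075) [[339.38176122 257.43640911]] [[201.29434999 241.21087666]]
(0.5305, 0.2093, 0.062) [[315.41044147 276.48002939]] [[203.29295343 204.83110864]]
(0.662, 0.0218, 0.248) [[250.56936035 236.01489428]] [[263.52236254 144.58976977]]
(0.6873, 0.2574, 0.248) [[289.95196932 292.96953596]] [[173.76731389 135.48208157]]
(0.637, -0.2139, 0.248) [[215.49161764 185.06049083]] [[353.7462167  153.76976986]]
[[ 0.01799903  0.92091179  0.38935526]
 [ 0.999838   -0.0165782  -0.00700915]
 [-0.          0.38941834 -0.92106099]]
rel rotvec (tool) [-0.39845845  0.04951772 -0.23318553]
```

View pics/c3.png

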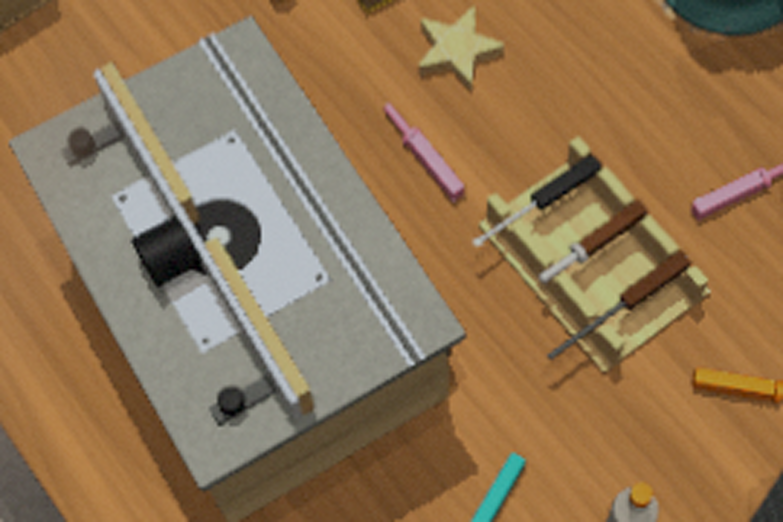

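carry_out([
  {"delta_pos": [0,0,-0.03],"dr": [-0.0996,0.0124,-0.0583]},
  {"delta_pos": [0,0,-0.03],"dr": [-0.0996,0.0124,-0.0583]},
  {"delta_pos": [0,0,-0.03],"dr": [-0.0996,0.0124,-0.0583]},
  {"delta_pos": [0,0,0],"dr": [-0.0996,0.0124,-0.0583]},
  {"delta_pos": [0,0,0],"dr": [0,0,0]},
], grip=0.8)

```text
time: 0.78
tool_pos: [0.159, 0.6536, 0.2941]
tcp_rot: [2.016, 1.985, 0.402]
wrist_force: [0.2, -0.4, -0.6]
width: 0.799
```

```bash
cat >> h.py <<'E'
def want(psi,tilt):
    ax=np.array([np.cos(psi),np.sin(psi),0]);up=np.array([0,0,1.])
    z=np.sin(tilt)*ax-np.cos(tilt)*up; x=np.cross(up,ax); y=np.cross(z,x)
    return np.c_[x,y,z]
def go(p,Rt=None,s=None):
    s=s or bot.read_state(); R0=R.from_rotvec(s['tcp_rot']).as_matrix()
    print('t',round(s['time'],2),'pos',s['tool_pos'].round(4),'F',s['wrist_force'].round(2),'w',round(s['width'],3))
    print(' shift in tool axes',(R0.T@(np.array(p)-s['tool_pos'])).round(4))
    if Rt is not None: print(' turn',R.from_matrix(R0.T@Rt).as_rotvec().round(4))
E
python3 -c "
from h import *
go((.376,.2117,.20),want(-.018,.4))"
```

```text
t 0.78 pos [0.159  0.6536 0.2941] F [ 0.16 -0.45 -0.58] w 0.799
 shift in tool axes [-0.4385  0.1696  0.1736]
 turn [-0.0006 -0.0014  0.0023]
```

carry_out([
  {"delta_pos": [-0.055,0,0],"dr": [0,0,0]},
  {"delta_pos": [-0.055,0,0],"dr": [0,0,0]},
  {"delta_pos": [-0.055,0,0],"dr": [0,0,0]},
  {"delta_pos": [-0.055,0.034,0],"dr": [0,0,0]},
  {"delta_pos": [-0.055,0.034,0.02],"dr": [0,0,0]},
  {"delta_pos": [-0.055,0.034,0.03],"dr": [0,0,0]},
  {"delta_pos": [-0.055,0.034,0.04],"dr": [0,0,0]},
  {"delta_pos": [-0.053,0.034,0.04],"dr": [0,0,0]},
  {"delta_pos": [0,0,0.03],"dr": [0,0,0]},
  {"delta_pos": [0,0,0],"dr": [0,0,0]},
])

```text
time: 2.02
tool_pos: [0.347, 0.2408, 0.2201]
tcp_rot: [2.026, 1.978, 0.396]
wrist_force: [-0.7, 0.1, -1.1]
width: 0.794
```

```bash
python3 -c "
from h import *
go((.4229,.2109,.0445),want(-.018,.4))
s=bot.read_state();c=bot.read_camera('wrist');pickle.dump((s,c),open('w1.pkl','wb'))
cv2.imwrite('pics/w1.png',c['frame'][:,:,::-1])
print(proj(c,[(.4205,.211,.075),(.5305,.2093,.062),(.674,.0205,.16)],wristT(s,c)))"
```

```text
t 2.02 pos [0.347  0.2408 0.2201] F [-0.69  0.11 -1.07] w 0.794
 shift in tool axes [-0.028   0.0029  0.1916]
 turn [-0.0042  0.0031 -0.0052]
[[255.28396355 197.92319884]
 [261.36304905 262.46619405]
 [120.47728791 394.27651659]]
```

View pics/w1.png

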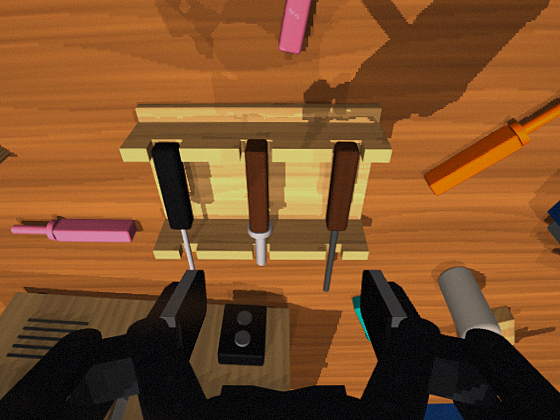

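```bash
python3 -c "
from h import *
s,c=pickle.load(open('w1.pkl','rb'));T=wristT(s,c)
print(onz(c,[(257,141),(247,185),(268,185),(260,227)],.075,T).round(4))
print(onz(c,[(250,233),(271,233)],.062,T).round(4))
print(onz(c,[(262,264)],.062,T).round(4))
a=c['frame'][:,:,::-1][120:280,190:350];cv2.imwrite('pics/c4.png',cv2.resize(a,None,fx=3.7,fy=3.7))
"
```

```text
[[0.3579 0.2172 0.075 ]
 [0.4047 0.2043 0.075 ]
 [0.4051 0.2243 0.075 ]
 [0.4596 0.213  0.075 ]]
[[0.4806 0.1997 0.062 ]
 [0.4811 0.2233 0.062 ]]
[[0.5333 0.2099 0.062 ]]
```

View pics/c4.png

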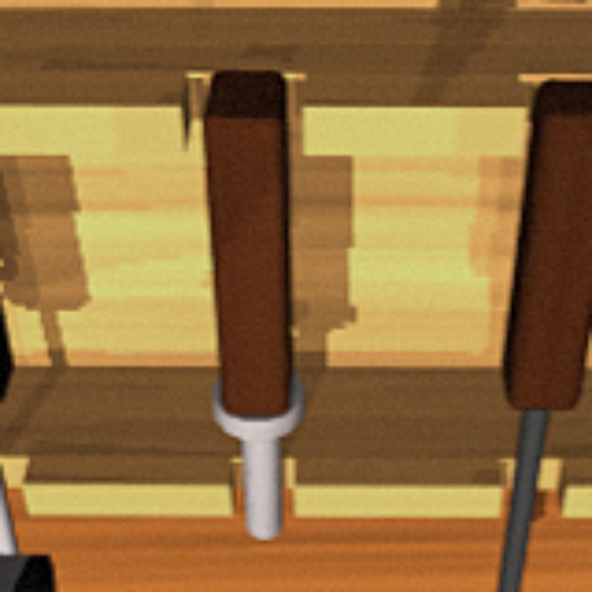

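carry_out([
  {"delta_pos": [-0.0265,0.0015,0.03],"dr": [-0.0042,0.0031,-0.005]},
  {"delta_pos": [0,0,0.045],"dr": [0,0,0]},
  {"delta_pos": [0,0,0.045],"dr": [0,0,0]},
  {"delta_pos": [0,0,0.03],"dr": [0,0,0]},
  {"delta_pos": [0,0,0],"dr": [0,0,0]},
  {"delta_pos": [0,0,0],"dr": [0,0,0]},
])

```text
time: 2.82
tool_pos: [0.4079, 0.2185, 0.0875]
tcp_rot: [2.01, 1.987, 0.414]
wrist_force: [-0.2, -0.7, -0.7]
width: 0.797
```

```bash
python3 -c "
from h import *
go((.4214,.2124,.0445),want(-.02,.4))
s=bot.read_state();c=bot.read_camera('wrist');pickle.dump((s,c),open('w2.pkl','wb'))
cv2.imwrite('pics/w2.png',c['frame'][:,:,::-1])"
```

```text
t 2.83 pos [0.4079 0.2185 0.0875] F [-0.23 -0.65 -0.71] w 0.797
 shift in tool axes [-0.0062 -0.0045  0.0448]
 turn [ 0.0063 -0.0077  0.0067]
```

View pics/w2.png

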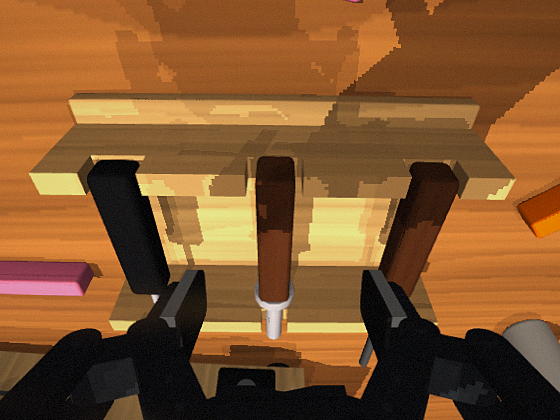

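carry_out([
  {"delta_pos": [-0.006,-0.003,0.015],"dr": [0.006,-0.007,0.006]},
  {"delta_pos": [0,-0.001,0.03],"dr": [0,0,0]},
  {"delta_pos": [0,0,0],"dr": [0,0,0]},
  {"delta_pos": [0,0,0],"dr": [0,0,0]},
])

```text
time: 3.38
tool_pos: [0.4212, 0.2107, 0.043]
tcp_rot: [2.021, 1.98, 0.399]
wrist_force: [0.3, 0.0, 0.4]
width: 0.803
```

carry_out([
  {"delta_pos": [0,0,0],"dr": [0,0,0]},
  {"delta_pos": [0,0,0],"dr": [0,0,0]},
  {"delta_pos": [0,0,0],"dr": [0,0,0]},
  {"delta_pos": [0,0,0],"dr": [0,0,0]},
  {"delta_pos": [0,0,0],"dr": [0,0,0]},
  {"delta_pos": [0,0,0],"dr": [0,0,0]},
], grip=0, force=70)

```text
time: 4.12
tool_pos: [0.4216, 0.2112, 0.0436]
tcp_rot: [2.02, 1.98, 0.401]
wrist_force: [-3.4, -1.2, 5.6]
width: 0.209
```

```bash
python3 -c "
from h import *
go((.4214,.2124,.0445),want(-.02,.4))
s=bot.read_state();c=bot.read_camera('wrist');pickle.dump((s,c),open('w3.pkl','wb'))
cv2.imwrite('pics/w3.png',c['frame'][:,:,::-1])"
```

```text
t 4.12 pos [0.4216 0.2112 0.0436] F [-3.42 -1.2   5.6 ] w 0.209
 shift in tool axes [ 0.0012  0.0002 -0.001 ]
 turn [-0.0001  0.0004 -0.0002]
```

View pics/w3.png

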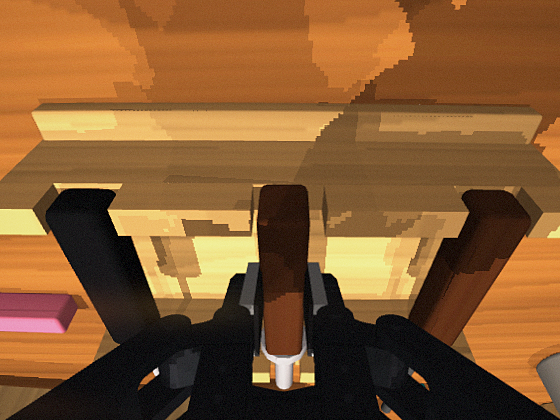

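carry_out([
  {"delta_pos": [0,0.0039,-0.0092],"dr": [0,0,0]},
  {"delta_pos": [0,0.0078,-0.0184],"dr": [0,0,0]},
  {"delta_pos": [0,0.0117,-0.0276],"dr": [0,0,0]},
  {"delta_pos": [0,0.0117,-0.0276],"dr": [0,0,0]},
  {"delta_pos": [0,0.0117,-0.0276],"dr": [0,0,0]},
  {"delta_pos": [0,0,0],"dr": [0,0,0]},
  {"delta_pos": [0,0,0],"dr": [0,0,0]},
  {"delta_pos": [0,0,0],"dr": [0,0,0]},
])

```text
time: 5.18
tool_pos: [0.4201, 0.2101, 0.1604]
tcp_rot: [2.021, 1.981, 0.394]
wrist_force: [-0.3, -0.1, -1.3]
width: 0.207
```

```bash
python3 -c "
from h import *
go((.4214,.2124,.1445),want(-.106,.4))
s=bot.read_state();
d={n:bot.read_camera(n) for n in ['wrist','top','scene']};d['s']=s;pickle.dump(d,open('w4.pkl','wb'))
cv2.imwrite('pics/w4.png',d['wrist']['frame'][:,:,::-1])
a=d['top']['frame'][:,:,::-1][100:280,150:330];cv2.imwrite('pics/t4.png',cv2.resize(a,None,fx=3.3,fy=3.3))"
```

```text
t 5.17 pos [0.4201 0.2101 0.1604] F [-0.26 -0.12 -1.28] w 0.207
 shift in tool axes [ 0.0024 -0.005   0.0151]
 turn [-0.0041 -0.0305  0.08  ]
```

View pics/w4.png

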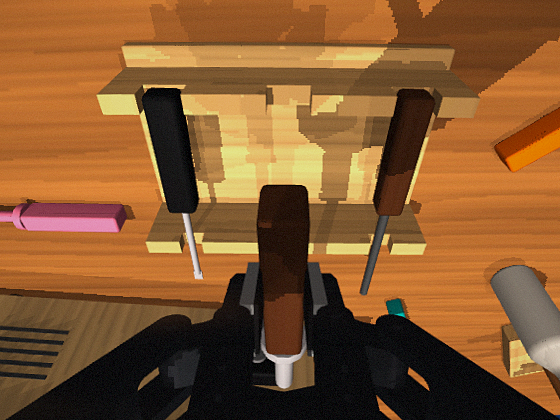

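View pics/t4.png

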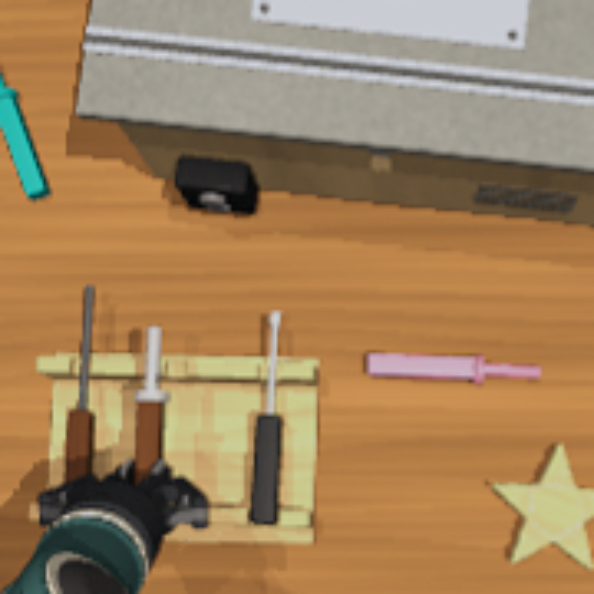

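```bash
python3 -c "
from h import *
d=pickle.load(open('w4.pkl','rb'));s=d['s'];t=d['top']
z=.062+s['tool_pos'][2]-.0436
tip=onz(t,[(150+154/3.3-.35,100+328/3.3-.35)],z+.005)[0];print('tip',tip)
Rm=R.from_rotvec(s['tcp_rot']).as_matrix();print('tcp',s['tool_pos'])
ax=Rm@[0,np.cos(.4),np.sin(.4)];print('axis',ax)
tip[2]=z;print('tip in tool',Rm.T@(tip-s['tool_pos']), 'pred',Rm.T@(np.array([0,0,z])-[0,0,s['tool_pos'][2]]))
w=d['wrist'];T=wristT(s,w)
print('wrist tip px on z',onz(w,[(285,386)],z,T))
b=d['scene']['frame'][:,:,::-1];a=b[200:330,230:400];cv2.imwrite('pics/s4.png',cv2.resize(a,None,fx=4,fy=4))
# slot on front face plane, top & wrist
a=t['frame'][:,:,::-1][130:175,235:295];cv2.imwrite('pics/t4b.png',cv2.resize(a,None,fx=10,fy=10,interpolation=cv2.INTER_CUBIC))
"
```

```text
tip [0.52861594 0.20709614 0.18379497]
tcp [0.42014701 0.2100616  0.16039497]
axis [ 0.99978098 -0.02050546 -0.00418489]
tip in tool [-0.00079547  0.1072109   0.02486067] pred [-5.35425514e-05  7.09428085e-03 -1.69772881e-02]
wrist tip px on z [[0.53514232 0.20846689 0.17879497]]
```

View pics/s4.png

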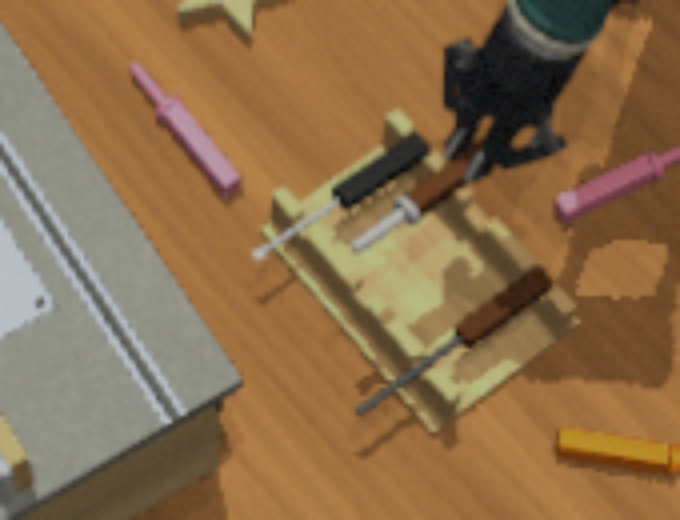

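View pics/t4b.png

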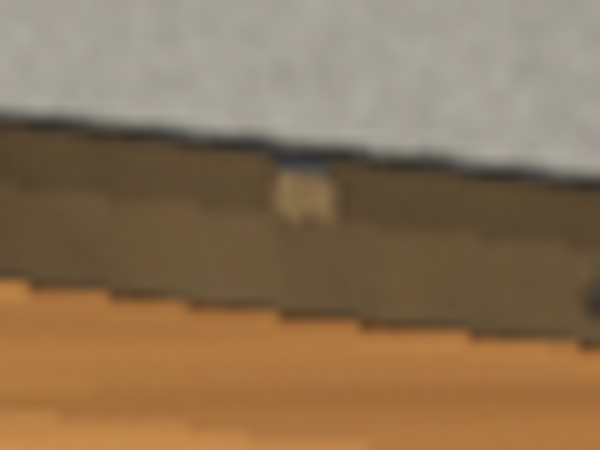

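```bash
cat >> h.py <<'E'
PSI=-.106; L=.118
def tcp_for_tip(tip,psi=PSI,tilt=.4,L=L,dz=0):
    ax=np.array([np.cos(psi),np.sin(psi),0]); Rt=want(psi,tilt)
    return np.array(tip)-L*ax+.0199*Rt[:,2],Rt   # .0184/cos(.4)
AX=np.array([np.cos(PSI),np.sin(PSI),0]);LY=np.array([-np.sin(PSI),np.cos(PSI),0])
SLOT=np.array([.674,.0205,.16])
def tip_now(s):
    Rm=R.from_rotvec(s['tcp_rot']).as_matrix(); ax=Rm@[0,np.cos(.4),np.sin(.4)]
    return s['tool_pos']-.0199*Rm[:,2]+L*ax, ax
def rep():
    s=bot.read_state();tp,ax=tip_now(s);d=tp-SLOT;F=s['wrist_force']
    print('t',round(s['time'],2),'tip in slot frame mm',(1e3*np.array([d@AX,d@LY,d[2]])).round(1),'F slot axes',np.array([F@AX,F@LY,F[2]]).round(1),'M',s['torque'].round(2),'w',round(s['width'],3),'pitch',ax[2].round(4),'yaw err',(np.arctan2(ax[1],ax[0])-PSI).round(4))
    return s
E
python3 - <<'E'
from h import *
t=pickle.load(open('w4.pkl','rb'))['top']
o,v=rays(t,[(235+30.6-.45,130+20.5-.45),(235+30.6-.45,130+17-.45)])
for r in v:
    k=((SLOT-o)@AX)/(r@AX); p=o+k*r; print('slot spot on front plane',p, 'lat',(p-SLOT)@LY)
    k=((SLOT-o)@AX+.012)/(r@AX); p=o+k*r; print('  12mm in',p, 'lat',(p-SLOT)@LY)
p,Rt=tcp_for_tip(SLOT-.03*AX)
rep();go(p,Rt)
s=bot.read_state();print(p-s['tool_pos'], Rt.T@(p-s['tool_pos']))
E
```

```text
slot spot on front plane [0.67404267 0.02090104 0.15096158] lat 0.0004033082257316174
  12mm in [0.6862752  0.02244994 0.10651976] lat 0.003237734916434267
slot spot on front plane [0.67390925 0.01964704 0.1874044 ] lat -0.0008577789406048062
  12mm in [0.68613691 0.02115018 0.14429216] lat 0.001930638107875242
t 5.33 tip in slot frame mm [-162.1  171.5   19. ] F slot axes [ 1.   0.3 -1.5] M [0.05 0.27 0.02] w 0.209 pitch -0.0033 yaw err 0.0855
t 5.33 pos [0.4207 0.2104 0.161 ] F [ 1.    0.22 -1.5 ] w 0.209
 shift in tool axes [-0.1726  0.1007  0.0636]
 turn [-0.0032 -0.031   0.0797]
[ 0.1138864  -0.1750473  -0.01936079] [-0.16201544  0.11382643  0.06914514]
```

carry_out([
  {"delta_pos": [0,0,0],"dr": [-0.0016,-0.0155,0.04]},
  {"delta_pos": [0,0,0],"dr": [-0.0016,-0.0155,0.04]},
  {"delta_pos": [-0.054,0,0],"dr": [0,0,0]},
  {"delta_pos": [-0.054,0,0],"dr": [0,0,0]},
  {"delta_pos": [-0.054,0.02,0.012],"dr": [0,0,0]},
  {"delta_pos": [0,0.03,0.018],"dr": [0,0,0]},
  {"delta_pos": [0,0.03,0.018],"dr": [0,0,0]},
  {"delta_pos": [0,0.02,0.012],"dr": [0,0,0]},
  {"delta_pos": [0,0,0],"dr": [0,0,0]},
  {"delta_pos": [0,0,0],"dr": [0,0,0]},
])

```text
time: 6.58
tool_pos: [0.518, 0.0376, 0.1451]
tcp_rot: [2.097, 1.885, 0.383]
wrist_force: [0.9, 0.1, -1.5]
width: 0.209
```

```bash
cat >> h.py <<'E'
def look(tag,box=(100,220,200,330)):
    s=bot.read_state(); d={n:bot.read_camera(n) for n in ['wrist','top']};d['s']=s;pickle.dump(d,open(tag+'.pkl','wb'))
    cv2.imwrite(f'pics/{tag}w.png',d['wrist']['frame'][:,:,::-1])
    a=d['top']['frame'][:,:,::-1][box[0]:box[1],box[2]:box[3]];cv2.imwrite(f'pics/{tag}t.png',cv2.resize(a,None,fx=6,fy=6,interpolation=cv2.INTER_CUBIC)[:600,:800])
    return d
E
python3 - <<'E'
from h import *
rep();p,Rt=tcp_for_tip(SLOT-.015*AX);go(p,Rt);look('k5',(130,230,210,320))
E
```

```text
t 6.58 tip in slot frame mm [-46.7   0.4   3.4] F slot axes [ 0.9  0.1 -1.5] M [0.05 0.29 0.06] w 0.209 pitch -0.0003 yaw err -0.0001
t 6.58 pos [0.518  0.0376 0.1451] F [ 0.87  0.05 -1.51] w 0.209
 shift in tool axes [-0.0005  0.0279  0.0155]
 turn [-0.0003 -0.001  -0.0006]
```

View pics/k5w.png

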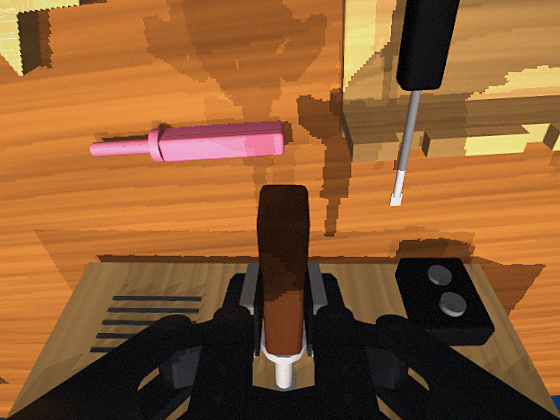

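View pics/k5t.png

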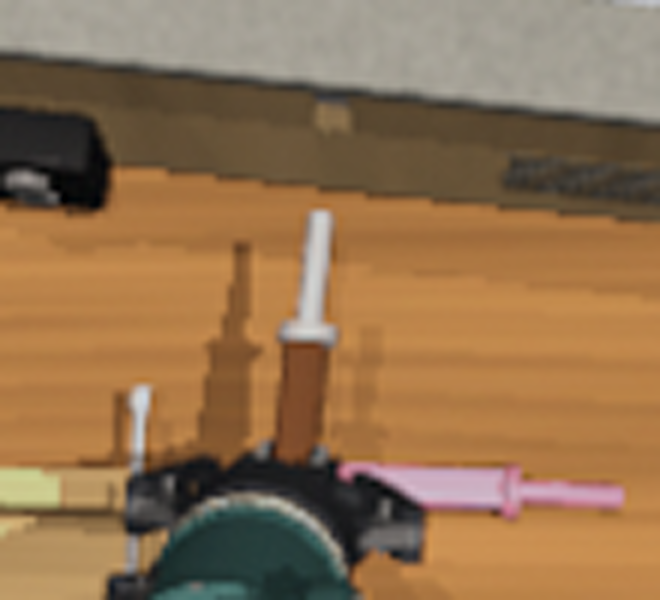

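```bash
python3 - <<'E'
from h import *
d=pickle.load(open('k5.pkl','rb'));tp,ax=tip_now(d['s']);print(tp)
t=onz(d['top'],[(210+321/6-.4,130+211/6-.4),(210+308/6-.4,130+340/6-.4)],tp[2]+.005);print(t,(t[0]-SLOT)@AX,(t[0]-SLOT)@LY, np.linalg.norm(t[0]-t[1]))
E
```

```text
[0.62759688 0.0258791  0.16344162]
[[0.62718493 0.02593436 0.16844162]
 [0.56638656 0.03180659 0.16844162]] -0.04712727360642544 0.00045074807658568446 0.06108129179059473
```

carry_out([
  {"delta_pos": [-0.0004,0.01,0.006],"dr": [0,0,0]},
  {"delta_pos": [0,0.01,0.005],"dr": [0,0,0]},
  {"delta_pos": [0,0.009,0.004],"dr": [0,0,0]},
  {"delta_pos": [0,0.005,0.002],"dr": [0,0,0]},
  {"delta_pos": [0,0,0],"dr": [0,0,0]},
  {"delta_pos": [0,0,0],"dr": [0,0,0]},
])

```text
time: 7.42
tool_pos: [0.5565, 0.0331, 0.1435]
tcp_rot: [2.097, 1.884, 0.385]
wrist_force: [-0.1, 0.4, -1.2]
width: 0.206
```

```bash
python3 - <<'E'
from h import *
rep();look('k6',(130,230,210,320))
E
```

```text
t 7.42 tip in slot frame mm [-8.   0.   1.9] F slot axes [-0.2  0.4 -1.2] M [0.01 0.36 0.  ] w 0.206 pitch 0.0012 yaw err -0.0003
```

View pics/k6t.png

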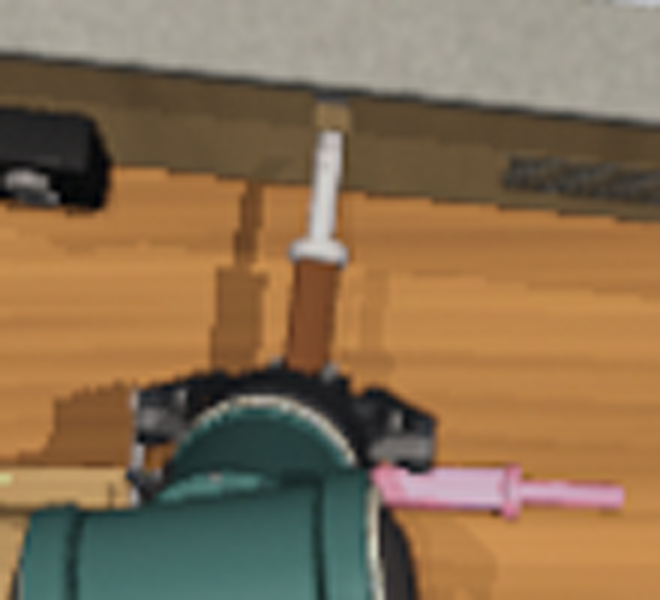

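carry_out([
  {"delta_pos": [0,0.0037,0.0016],"dr": [0,0,0]},
  {"delta_pos": [0,0.0028,0.0012],"dr": [0,0,0]},
  {"delta_pos": [0,0.0019,0.0008],"dr": [0,0,0]},
  {"delta_pos": [0,0.0019,0.0008],"dr": [0,0,0]},
  {"delta_pos": [0,0.0019,0.0008],"dr": [0,0,0]},
  {"delta_pos": [0,0,0],"dr": [0,0,0]},
])

```text
time: 8.28
tool_pos: [0.5701, 0.0317, 0.1438]
tcp_rot: [2.096, 1.884, 0.386]
wrist_force: [-0.8, -0.7, -1.3]
width: 0.206
```

```bash
python3 -c "
from h import *
rep()"
```

```text
t 8.28 tip in slot frame mm [5.7 0.1 2.3] F slot axes [-0.8 -0.7 -1.3] M [0.01 0.38 0.  ] w 0.206 pitch 0.0019 yaw err -0.0003
```

carry_out([
  {"delta_pos": [0,0.0028,0.0012],"dr": [0,0,0]},
  {"delta_pos": [0,0.0028,0.0012],"dr": [0,0,0]},
  {"delta_pos": [0,0.0019,0.0008],"dr": [0,0,0]},
  {"delta_pos": [0,0.0019,0.0008],"dr": [0,0,0]},
  {"delta_pos": [0,0.0019,0.0008],"dr": [0,0,0]},
  {"delta_pos": [0,0,0],"dr": [0,0,0]},
])

```text
time: 9.02
tool_pos: [0.5823, 0.0304, 0.1438]
tcp_rot: [2.096, 1.884, 0.386]
wrist_force: [0.4, 0.6, -1.4]
width: 0.209
```

```bash
python3 -c "
from h import *
rep()"
```

```text
t 9.03 tip in slot frame mm [18.   0.1  2.4] F slot axes [ 0.3  0.6 -1.4] M [ 0.05  0.27 -0.04] w 0.209 pitch 0.002 yaw err -0.0002
```

carry_out([
  {"delta_pos": [0.001,0,0],"dr": [0,0,0]},
  {"delta_pos": [0.0005,0,0],"dr": [0,0,0]},
  {"delta_pos": [0.0005,0,0],"dr": [0,0,0]},
  {"delta_pos": [0.0005,0,0],"dr": [0,0,0]},
  {"delta_pos": [0,0,0],"dr": [0,0,0]},
])

```text
time: 9.65
tool_pos: [0.5824, 0.033, 0.1438]
tcp_rot: [2.096, 1.884, 0.386]
wrist_force: [0.7, -0.4, -0.2]
width: 0.206
```

```bash
python3 -c "
from h import *
rep()"
```

```text
t 9.65 tip in slot frame mm [17.8  2.7  2.3] F slot axes [ 0.7 -0.3 -0.2] M [ 0.03  0.28 -0.02] w 0.206 pitch 0.0019 yaw err -0.0001
```

carry_out([
  {"delta_pos": [0.0004,0,0],"dr": [0,0,0]},
  {"delta_pos": [0.0004,0,0],"dr": [0,0,0]},
  {"delta_pos": [0.0004,0,0],"dr": [0,0,0]},
  {"delta_pos": [0,0,0],"dr": [0,0,0]},
])

```text
time: 10.15
tool_pos: [0.5826, 0.0342, 0.1438]
tcp_rot: [2.096, 1.884, 0.386]
wrist_force: [-0.5, -0.0, -0.8]
width: 0.209
```

```bash
python3 -c "
from h import *
rep()"
```

```text
t 10.15 tip in slot frame mm [17.9  3.9  2.3] F slot axes [-0.5 -0.1 -0.8] M [ 0.    0.23 -0.02] w 0.209 pitch 0.0019 yaw err -0.0001
```

carry_out([
  {"delta_pos": [0.0004,0,0],"dr": [0,0,0]},
  {"delta_pos": [0.0004,0,0],"dr": [0,0,0]},
  {"delta_pos": [0.0004,0,0],"dr": [0,0,0]},
  {"delta_pos": [0,0,0],"dr": [0,0,0]},
])

```text
time: 10.65
tool_pos: [0.5827, 0.0353, 0.1438]
tcp_rot: [2.096, 1.884, 0.385]
wrist_force: [-0.8, -1.4, -1.4]
width: 0.205
```

```bash
python3 -c "
from h import *
rep()"
```

```text
t 10.65 tip in slot frame mm [17.8  5.   2.3] F slot axes [-0.6 -1.5 -1.4] M [-0.1   0.27 -0.17] w 0.205 pitch 0.0019 yaw err -0.0002
```

carry_out([
  {"delta_pos": [-0.002,0,0],"dr": [0,0,0]},
  {"delta_pos": [-0.002,0,0],"dr": [0,0,0]},
  {"delta_pos": [-0.001,0,0],"dr": [0,0,0]},
  {"delta_pos": [-0.0005,0,0],"dr": [0,0,0]},
  {"delta_pos": [0,0,0],"dr": [0,0,0]},
])

```text
time: 11.28
tool_pos: [0.5821, 0.0298, 0.1438]
tcp_rot: [2.096, 1.884, 0.386]
wrist_force: [-0.9, -1.0, -1.3]
width: 0.205
```

```bash
python3 -c "
from h import *
rep()"
```

```text
t 11.28 tip in slot frame mm [17.8 -0.5  2.3] F slot axes [-0.8 -1.1 -1.3] M [0.   0.32 0.03] w 0.205 pitch 0.002 yaw err -0.0003
```

carry_out([
  {"delta_pos": [-0.0004,0,0],"dr": [0,0,0]},
  {"delta_pos": [-0.0004,0,0],"dr": [0,0,0]},
  {"delta_pos": [0,0,0],"dr": [0,0,0]},
])

```text
time: 11.65
tool_pos: [0.582, 0.0291, 0.1438]
tcp_rot: [2.096, 1.884, 0.386]
wrist_force: [0.8, 0.1, -0.8]
width: 0.209
```

```bash
python3 -c "
from h import *
rep()"
```

```text
t 11.65 tip in slot frame mm [17.8 -1.3  2.4] F slot axes [ 0.8  0.2 -0.8] M [ 0.05  0.3  -0.  ] w 0.209 pitch 0.0019 yaw err -0.0001
```

carry_out([
  {"delta_pos": [-0.0005,0,0],"dr": [0,0,0]},
  {"delta_pos": [-0.0005,0,0],"dr": [0,0,0]},
  {"delta_pos": [0,0,0],"dr": [0,0,0]},
])

```text
time: 12.02
tool_pos: [0.5819, 0.0283, 0.1438]
tcp_rot: [2.096, 1.884, 0.386]
wrist_force: [0.1, 1.7, -0.4]
width: 0.204
```

```bash
python3 -c "
from h import *
rep()"
```

```text
t 12.03 tip in slot frame mm [17.8 -2.1  2.3] F slot axes [-0.1  1.7 -0.4] M [0.34 0.34 0.35] w 0.204 pitch 0.002 yaw err 0.0001
```

carry_out([
  {"delta_pos": [0.002,0,0],"dr": [0,0,0]},
  {"delta_pos": [0.0016,0,0],"dr": [0,0,0]},
  {"delta_pos": [0,0.0014,0.0006],"dr": [0,0,0]},
  {"delta_pos": [0,0.0014,0.0006],"dr": [0,0,0]},
  {"delta_pos": [0,0.0014,0.0006],"dr": [0,0,0]},
  {"delta_pos": [0,0.0009,0.0004],"dr": [0,0,0]},
  {"delta_pos": [0,0,0],"dr": [0,0,0]},
])

```text
time: 12.9
tool_pos: [0.5879, 0.031, 0.1438]
tcp_rot: [2.096, 1.884, 0.386]
wrist_force: [-0.1, 0.2, -0.3]
width: 0.207
```

```bash
python3 -c "
from h import *
rep()"
```

```text
t 12.9 tip in slot frame mm [23.5  1.3  2.3] F slot axes [-0.1  0.2 -0.3] M [0.05 0.26 0.02] w 0.207 pitch 0.0019 yaw err -0.0002
```

carry_out([
  {"delta_pos": [0,0.0006,0.00025],"dr": [0,0,0]},
  {"delta_pos": [0,0.0006,0.00025],"dr": [0,0,0]},
  {"delta_pos": [0,0.0006,0.00025],"dr": [0,0,0]},
  {"delta_pos": [0,0,0],"dr": [0,0,0]},
])

```text
time: 13.4
tool_pos: [0.5898, 0.0308, 0.1438]
tcp_rot: [2.096, 1.884, 0.386]
wrist_force: [-0.1, 0.4, -0.4]
width: 0.208
```

```bash
python3 -c "
from h import *
rep()"
```

```text
t 13.4 tip in slot frame mm [25.4  1.3  2.3] F slot axes [-0.2  0.4 -0.4] M [ 0.01  0.29 -0.06] w 0.208 pitch 0.0019 yaw err -0.0002
```

carry_out([
  {"delta_pos": [0,0.0006,0.00025],"dr": [0,0,0]},
  {"delta_pos": [0,0.0006,0.00025],"dr": [0,0,0]},
  {"delta_pos": [0,0,0],"dr": [0,0,0]},
])

```text
time: 13.78
tool_pos: [0.5911, 0.0307, 0.1438]
tcp_rot: [2.096, 1.884, 0.386]
wrist_force: [-0.5, -0.6, -0.8]
width: 0.21
```

```bash
python3 -c "
from h import *
rep()"
```

```text
t 13.78 tip in slot frame mm [26.7  1.3  2.3] F slot axes [-0.4 -0.6 -0.8] M [-0.03  0.34  0.02] w 0.21 pitch 0.0019 yaw err -0.0002
```

carry_out([
  {"delta_pos": [0,0.0006,0.00025],"dr": [0,0,0]},
  {"delta_pos": [0,0.0006,0.00025],"dr": [0,0,0]},
  {"delta_pos": [0,0,0],"dr": [0,0,0]},
])

```text
time: 14.15
tool_pos: [0.5924, 0.0305, 0.1438]
tcp_rot: [2.096, 1.884, 0.386]
wrist_force: [0.7, 0.3, -1.6]
width: 0.209
```

```bash
python3 -c "
from h import *
rep()"
```

```text
t 14.15 tip in slot frame mm [28.   1.3  2.4] F slot axes [ 0.7  0.3 -1.6] M [0.06 0.23 0.  ] w 0.209 pitch 0.002 yaw err -0.0002
```

carry_out([
  {"delta_pos": [0,0.0006,0.00025],"dr": [0,0,0]},
  {"delta_pos": [0,0.0006,0.00025],"dr": [0,0,0]},
  {"delta_pos": [0,0,0],"dr": [0,0,0]},
])

```text
time: 14.52
tool_pos: [0.593, 0.0305, 0.1433]
tcp_rot: [2.097, 1.885, 0.384]
wrist_force: [-2.6, 0.7, -1.5]
width: 0.208
```

```bash
python3 -c "
from h import *
rep()"
```

```text
t 14.53 tip in slot frame mm [28.7  1.3  1.7] F slot axes [-2.6  0.5 -1.5] M [0.06 0.66 0.02] w 0.208 pitch 0.0006 yaw err -0.0002
```

carry_out([
  {"delta_pos": [0,0.0006,0.00025],"dr": [0,0,0]},
  {"delta_pos": [0,0.0006,0.00025],"dr": [0,0,0]},
  {"delta_pos": [0,0,0],"dr": [0,0,0]},
])

```text
time: 14.9
tool_pos: [0.593, 0.0304, 0.1424]
tcp_rot: [2.099, 1.886, 0.381]
wrist_force: [-7.3, 1.5, 0.8]
width: 0.207
```

```bash
python3 -c "
from h import *
rep()"
```

```text
t 14.9 tip in slot frame mm [28.7  1.2  0.5] F slot axes [-7.4  0.7  0.8] M [0.14 1.09 0.08] w 0.207 pitch -0.0023 yaw err -0.0003
```

carry_out([
  {"delta_pos": [0,0.0004,-0.0009],"dr": [0,0,0]},
  {"delta_pos": [0,0.0004,-0.0009],"dr": [0,0,0]},
  {"delta_pos": [0,0.0004,-0.0009],"dr": [0,0,0]},
])

```text
time: 15.28
tool_pos: [0.5931, 0.0303, 0.1452]
tcp_rot: [2.099, 1.886, 0.382]
wrist_force: [-4.8, 0.2, -2.6]
width: 0.205
```

```bash
python3 -c "
from h import *
rep()"
```

```text
t 15.28 tip in slot frame mm [28.8  1.2  3.3] F slot axes [-4.8 -0.3 -2.6] M [0.2  1.18 0.07] w 0.205 pitch -0.0022 yaw err -0.0003
```

carry_out([
  {"delta_pos": [0,0.0004,-0.0009],"dr": [0,0,0]},
  {"delta_pos": [0,0.0004,-0.0009],"dr": [0,0,0]},
  {"delta_pos": [0,0.0004,-0.0009],"dr": [0,0,0]},
])

```text
time: 15.65
tool_pos: [0.5934, 0.0303, 0.1481]
tcp_rot: [2.099, 1.886, 0.382]
wrist_force: [-4.9, 1.9, -3.7]
width: 0.205
```

```bash
python3 -c "
from h import *
rep()"
```

```text
t 15.65 tip in slot frame mm [29.1  1.1  6.2] F slot axes [-5.1  1.3 -3.7] M [0.29 1.68 0.14] w 0.205 pitch -0.0019 yaw err -0.0003
```

carry_out([
  {"delta_pos": [0,0.0004,-0.0009],"dr": [0,0,0]},
  {"delta_pos": [0,0.0004,-0.0009],"dr": [0,0,0]},
  {"delta_pos": [0,0.0004,-0.0009],"dr": [0,0,0]},
])

```text
time: 16.02
tool_pos: [0.5935, 0.0302, 0.1511]
tcp_rot: [2.099, 1.886, 0.382]
wrist_force: [-5.1, 0.9, -4.1]
width: 0.205
```

```bash
python3 -c "
from h import *
rep()"
```

```text
t 16.02 tip in slot frame mm [29.2  1.   9.2] F slot axes [-5.1  0.4 -4.1] M [0.26 1.83 0.05] w 0.205 pitch -0.0019 yaw err -0.0004
```

carry_out([
  {"delta_pos": [0,0.0004,-0.0009],"dr": [0,0,0]},
  {"delta_pos": [0,0.0004,-0.0009],"dr": [0,0,0]},
  {"delta_pos": [0,0.0004,-0.0009],"dr": [0,0,0]},
])

```text
time: 16.4
tool_pos: [0.5934, 0.0301, 0.154]
tcp_rot: [2.099, 1.886, 0.381]
wrist_force: [-5.5, 0.2, -5.6]
width: 0.208
```

```bash
python3 -c "
from h import *
rep()"
```

```text
t 16.4 tip in slot frame mm [29.1  1.  12. ] F slot axes [-5.5 -0.4 -5.6] M [0.19 1.81 0.01] w 0.208 pitch -0.0021 yaw err -0.0005
```

```bash
python3 - <<'E'
from h import *
rep();d=look('k7',(130,230,210,320))
o=pickle.load(open('k6.pkl','rb'))
a=np.hstack([x['wrist']['frame'][170:410,220:350,::-1] for x in (o,d)]);cv2.imwrite('pics/k7c.png',cv2.resize(a,None,fx=2.5,fy=2.5))
E
```

```text
t 16.4 tip in slot frame mm [29.1  1.  12. ] F slot axes [-5.5 -0.4 -5.6] M [0.19 1.81 0.01] w 0.208 pitch -0.0021 yaw err -0.0005
```

View pics/k7c.png

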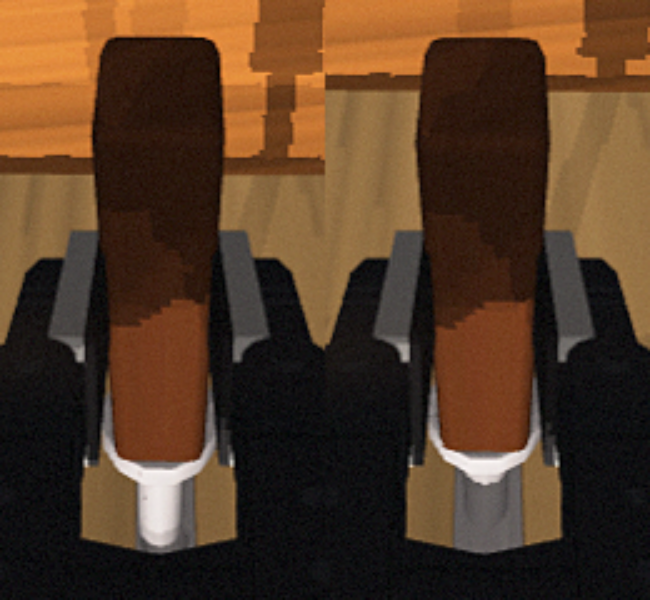

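View pics/k7t.png

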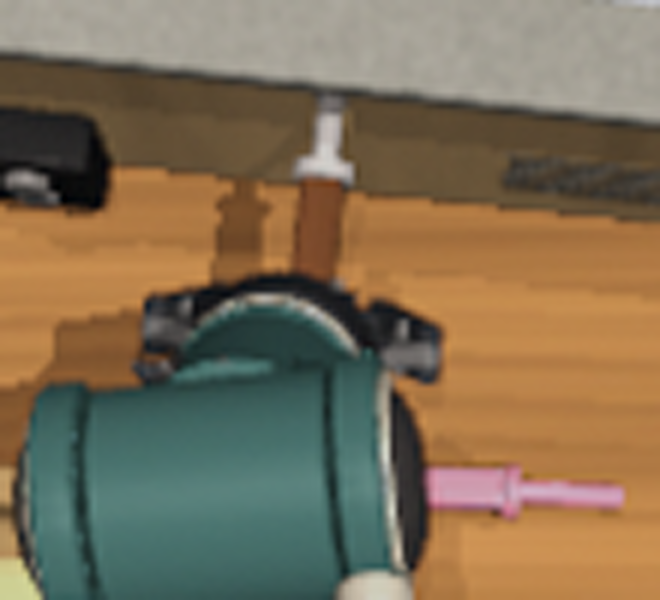

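```bash
python3 - <<'E'
from h import *
d=pickle.load(open('k7.pkl','rb'));c=d['wrist']
g=np.array([0,0,-.0199])
def pts(th,gx=-.006):
    a=.4-(-th) # tip down -> axis toward +z tool
    ax=np.array([0,np.cos(.4+th),np.sin(.4+th)]);up=np.array([0,np.sin(.4+th),-np.cos(.4+th)])
    P=lambda x,z:g+(x-gx)*ax+z*up
    Q=[P(-.05,.013),P(-.05,-.013),P(.05,.013),P(.05,.014),P(.058,.014),P(.08,.006),P(.112,.006)]
    n=proj(c,Q,c['hand_eye']);return ((n[:,1]-170)*2.5).round(0)
for th in [-.05,0,.05,.1,.15,.2]: print(th,pts(th))
E
```

```text
-0.05 [127.  30. 481. 485. 503. 517. 574.]
0 [140.  34. 470. 474. 491. 500. 553.]
0.05 [154.  39. 459. 464. 479. 484. 531.]
0.1 [169.  45. 448. 453. 466. 468. 510.]
0.15 [184.  52. 437. 442. 454. 452. 490.]
0.2 [199.  59. 426. 430. 441. 435. 469.]
```

```bash
python3 - <<'E'
from h import *
im=[]
for k in ['w4','k5','k6','k7']:
    d=pickle.load(open(k+'.pkl','rb'));f=d['wrist']['frame']
    col=f[:,278:290].astype(float).mean(1)
    rg=col[:,0]-col[:,2]; 
    print(k,'front edge rows', [(r,int(rg[r])) for r in range(343,372,2)])
    print('   shade',[(r,int(col[r].sum())) for r in range(180,240,4)])
    x=f[170:410,240:330,::-1].astype(float); x=255*(x/255)**.4; im.append(x.astype(np.uint8))
cv2.imwrite('pics/k7d.png',cv2.resize(np.hstack(im[1:]),None,fx=2.5,fy=2.5))
E
```

```text
w4 front edge rows [(343, 76), (345, 75), (347, 75), (349, 73), (351, 74), (353, 80), (355, 0), (357, 11), (359, 13), (361, 13), (363, 14), (365, 14), (367, 12), (369, 14), (371, 13)]
   shade [(180, 519), (184, 388), (188, 71), (192, 66), (196, 70), (200, 62), (204, 61), (208, 61), (212, 61), (216, 53), (220, 61), (224, 73), (228, 60), (232, 71), (236, 58)]
k5 front edge rows [(343, 84), (345, 82), (347, 82), (349, 82), (351, 82), (353, 90), (355, 0), (357, 12), (359, 7), (361, 9), (363, 11), (365, 10), (367, 11), (369, 10), (371, 11)]
   shade [(180, 329), (184, 282), (188, 85), (192, 80), (196, 77), (200, 76), (204, 72), (208, 73), (212, 66), (216, 68), (220, 72), (224, 83), (228, 76), (232, 74), (236, 73)]
k6 front edge rows [(343, 86), (345, 85), (347, 86), (349, 87), (351, 84), (353, 93), (355, 1), (357, 13), (359, 7), (361, 8), (363, 8), (365, 10), (367, 10), (369, 10), (371, 10)]
   shade [(180, 384), (184, 301), (188, 86), (192, 89), (196, 71), (200, 72), (204, 76), (208, 74), (212, 72), (216, 67), (220, 77), (224, 82), (228, 78), (232, 77), (236, 78)]
k7 front edge rows [(343, 89), (345, 88), (347, 88), (349, 97), (351, -1), (353, 13), (355, 7), (357, 7), (359, 9), (361, 13), (363, 8), (365, 6), (367, 7), (369, 6), (371, 6)]
   shade [(180, 300), (184, 353), (188, 98), (192, 95), (196, 85), (200, 86), (204, 83), (208, 83), (212, 84), (216, 72), (220, 75), (224, 88), (228, 88), (232, 80), (236, 78)]
```

View pics/k7d.png

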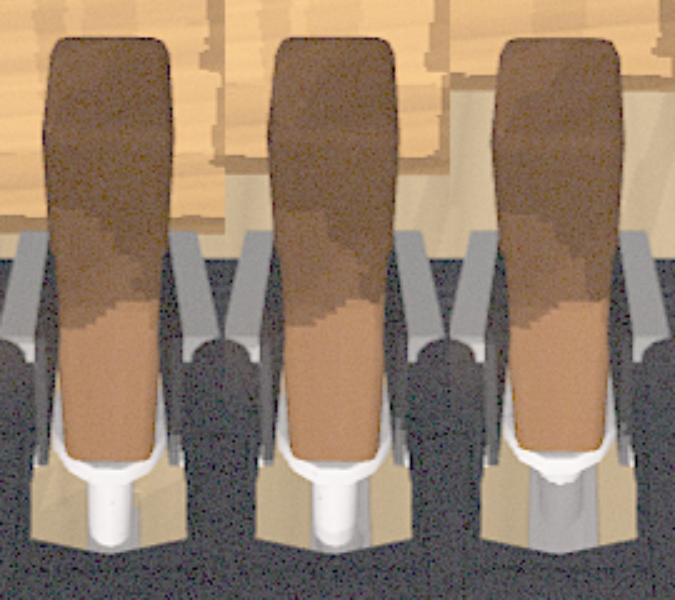

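carry_out([
  {"delta_pos": [0,-0.0018,-0.0008],"dr": [0,0,0]},
  {"delta_pos": [0,-0.0018,-0.0008],"dr": [0,0,0]},
  {"delta_pos": [0,0,0],"dr": [-0.025,0,0]},
  {"delta_pos": [0,0,0],"dr": [-0.022,0,0]},
  {"delta_pos": [0,0,0],"dr": [0,0,0]},
  {"delta_pos": [0,0,0],"dr": [0,0,0]},
], force=115, grip=0)

```text
time: 17.25
tool_pos: [0.5916, 0.0307, 0.1562]
tcp_rot: [2.065, 1.856, 0.427]
wrist_force: [0.3, -0.9, -1.3]
width: 0.187
```

```bash
sed -i 's/^def tip_now(s):/A=.447\ndef tip_now(s):/; s/ax=Rm@\[0,np.cos(.4),np.sin(.4)\]/ax=Rm@[0,np.cos(A),np.sin(A)]/' h.py
cat >> h.py <<'E'
def pin(tag):
    s=rep();c=bot.read_camera('wrist');pickle.dump((s,c),open(tag+'.pkl','wb'))
    f=c['frame'];col=f[:,278:290].astype(float).mean(1);rg=col[:,0]-col[:,2]
    e=np.where((rg[330:375]<30))[0][0]+330; print('front edge row',e)
    x=f[170:410,240:330,::-1].astype(float); x=255*(x/255)**.4
    cv2.imwrite(f'pics/{tag}.png',cv2.resize(x.astype(np.uint8),None,fx=2.5,fy=2.5))
E
python3 -c "
from h import *
pin('p8')"
```

```text
t 17.25 tip in slot frame mm [26.3  1.4 14.5] F slot axes [ 0.4 -0.8 -1.3] M [0.1  0.33 0.02] w 0.187 pitch 0.0032 yaw err -0.0001
front edge row 354
```

View pics/p8.png

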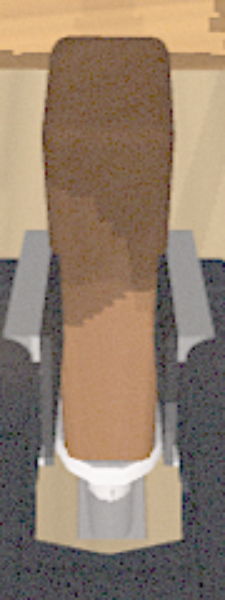

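carry_out([
  {"delta_pos": [0,0,0],"dr": [0.025,0,0]},
  {"delta_pos": [0,0,0],"dr": [0.024,0,0]},
  {"delta_pos": [0,0,0],"dr": [0,0,0]},
])

```text
time: 17.68
tool_pos: [0.5923, 0.0306, 0.1564]
tcp_rot: [2.097, 1.884, 0.385]
wrist_force: [-0.5, 0.5, -2.0]
width: 0.189
```

```bash
sed -i 's/^A=.447/A=.4/' h.py; python3 -c "
from h import *
rep()"
```

```text
t 17.68 tip in slot frame mm [28.   1.3 14.8] F slot axes [-0.6  0.4 -2. ] M [0.02 0.3  0.01] w 0.189 pitch 0.0006 yaw err -0.0005
```

carry_out([
  {"delta_pos": [0,0.0016,-0.0037],"dr": [0,0,0]},
  {"delta_pos": [0,0,0],"dr": [0,0,0]},
  {"delta_pos": [0,0.0009,0.0004],"dr": [0,0,0]},
  {"delta_pos": [0,0.0009,0.0004],"dr": [0,0,0]},
  {"delta_pos": [0,0,0],"dr": [0,0,0]},
])

```text
time: 18.3
tool_pos: [0.5929, 0.0305, 0.1594]
tcp_rot: [2.098, 1.886, 0.383]
wrist_force: [-0.3, 0.2, -1.0]
width: 0.191
```

```bash
python3 -c "
from h import *
rep()"
```

```text
t 18.3 tip in slot frame mm [28.6  1.3 17.7] F slot axes [-0.3  0.2 -1. ] M [0.02 0.44 0.11] w 0.191 pitch -0.0007 yaw err -0.0002
```

carry_out([
  {"delta_pos": [0,-0.0018,-0.0008],"dr": [0,0,0]},
  {"delta_pos": [0,-0.001,0.0023],"dr": [0,0,0]},
  {"delta_pos": [0,0,0],"dr": [0,0,0]},
  {"delta_pos": [0,0.0018,0.0008],"dr": [0,0,0]},
  {"delta_pos": [0,0,0],"dr": [0,0,0]},
])

```text
time: 18.92
tool_pos: [0.5929, 0.0305, 0.1569]
tcp_rot: [2.098, 1.886, 0.383]
wrist_force: [-1.4, 0.9, -0.8]
width: 0.184
```

```bash
python3 -c "
from h import *
rep()"
```

```text
t 18.93 tip in slot frame mm [28.5  1.3 15.1] F slot axes [-1.5  0.7 -0.8] M [0.04 0.55 0.02] w 0.184 pitch -0.001 yaw err -0.0002
```

carry_out([
  {"delta_pos": [0,0.0008,0.0003],"dr": [0,0,0]},
  {"delta_pos": [0,0,0],"dr": [0,0,0]},
])

```text
time: 19.18
tool_pos: [0.5928, 0.0304, 0.1563]
tcp_rot: [2.099, 1.887, 0.381]
wrist_force: [-4.8, 1.1, 0.3]
width: 0.192
```

```bash
python3 -c "
from h import *
rep()"
```

```text
t 19.18 tip in slot frame mm [28.6  1.2 14.4] F slot axes [-4.9  0.6  0.3] M [0.16 0.86 0.05] w 0.192 pitch -0.0027 yaw err -0.0003
```

carry_out([
  {"delta_pos": [0,-0.0024,-0.001],"dr": [0,0,0]},
  {"delta_pos": [0,-0.001,0.0023],"dr": [0,0,0]},
  {"delta_pos": [0,0,0],"dr": [0,0,0]},
  {"delta_pos": [0,0.0024,0.001],"dr": [0,0,0]},
  {"delta_pos": [0,0,0],"dr": [0,0,0]},
])

```text
time: 19.8
tool_pos: [0.5929, 0.0304, 0.1538]
tcp_rot: [2.099, 1.887, 0.381]
wrist_force: [-5.7, 1.1, 1.0]
width: 0.194
```

```bash
python3 -c "
from h import *
rep()"
```

```text
t 19.8 tip in slot frame mm [28.6  1.2 11.8] F slot axes [-5.8  0.5  1. ] M [0.11 0.91 0.02] w 0.194 pitch -0.003 yaw err -0.0004
```

carry_out([
  {"delta_pos": [0,-0.0024,-0.001],"dr": [0,0,0]},
  {"delta_pos": [0,-0.001,0.0023],"dr": [0,0,0]},
  {"delta_pos": [0,0,0],"dr": [0,0,0]},
  {"delta_pos": [0,0.0024,0.001],"dr": [0,0,0]},
  {"delta_pos": [0,0,0],"dr": [0,0,0]},
])

```text
time: 20.42
tool_pos: [0.5929, 0.0304, 0.1513]
tcp_rot: [2.099, 1.887, 0.381]
wrist_force: [-5.1, 0.4, 1.8]
width: 0.191
```

```bash
python3 -c "
from h import *
rep()"
```

```text
t 20.43 tip in slot frame mm [28.6  1.2  9.3] F slot axes [-5.1 -0.2  1.8] M [0.17 0.95 0.06] w 0.191 pitch -0.0029 yaw err -0.0004
```

carry_out([
  {"delta_pos": [0,-0.0024,-0.001],"dr": [0,0,0]},
  {"delta_pos": [0,-0.001,0.0023],"dr": [0,0,0]},
  {"delta_pos": [0,0,0],"dr": [0,0,0]},
  {"delta_pos": [0,0.0024,0.001],"dr": [0,0,0]},
  {"delta_pos": [0,0,0],"dr": [0,0,0]},
])

```text
time: 21.05
tool_pos: [0.5929, 0.0304, 0.1488]
tcp_rot: [2.099, 1.887, 0.381]
wrist_force: [-5.0, 0.8, 0.2]
width: 0.192
```

```bash
python3 -c "
from h import *
rep()"
```

```text
t 21.05 tip in slot frame mm [28.6  1.2  6.9] F slot axes [-5.1  0.3  0.2] M [0.19 0.88 0.08] w 0.192 pitch -0.0028 yaw err -0.0003
```

carry_out([
  {"delta_pos": [0,-0.0024,-0.001],"dr": [0,0,0]},
  {"delta_pos": [0,-0.001,0.0023],"dr": [0,0,0]},
  {"delta_pos": [0,0,0],"dr": [0,0,0]},
  {"delta_pos": [0,0.0024,0.001],"dr": [0,0,0]},
  {"delta_pos": [0,0,0],"dr": [0,0,0]},
])

```text
time: 21.68
tool_pos: [0.5929, 0.0304, 0.1463]
tcp_rot: [2.099, 1.887, 0.381]
wrist_force: [-6.4, 1.0, -0.3]
width: 0.19
```

```bash
python3 -c "
from h import *
rep()"
```

```text
t 21.68 tip in slot frame mm [28.6  1.2  4.3] F slot axes [-6.4  0.3 -0.3] M [0.12 0.88 0.09] w 0.19 pitch -0.0028 yaw err -0.0003
```

carry_out([
  {"delta_pos": [0,-0.0024,-0.001],"dr": [0,0,0]},
  {"delta_pos": [0,-0.001,0.0023],"dr": [0,0,0]},
  {"delta_pos": [0,0,0],"dr": [0,0,0]},
  {"delta_pos": [0,0.0024,0.001],"dr": [0,0,0]},
  {"delta_pos": [0,0,0],"dr": [0,0,0]},
])

```text
time: 22.3
tool_pos: [0.5929, 0.0305, 0.1439]
tcp_rot: [2.099, 1.887, 0.381]
wrist_force: [-5.2, 0.6, 0.6]
width: 0.189
```

```bash
python3 -c "
from h import *
rep()"
```

```text
t 22.3 tip in slot frame mm [28.6  1.3  1.9] F slot axes [-5.3  0.   0.6] M [ 0.15  0.93 -0.01] w 0.189 pitch -0.0026 yaw err -0.0002
```

carry_out([
  {"delta_pos": [0,-0.0024,-0.001],"dr": [0,0,0]},
  {"delta_pos": [0,-0.001,0.0023],"dr": [0,0,0]},
  {"delta_pos": [0,0,0],"dr": [0,0,0]},
  {"delta_pos": [0,0.0024,0.001],"dr": [0,0,0]},
  {"delta_pos": [0,0,0],"dr": [0,0,0]},
])

```text
time: 22.92
tool_pos: [0.5929, 0.0304, 0.1413]
tcp_rot: [2.099, 1.887, 0.381]
wrist_force: [-4.5, 1.4, 0.5]
width: 0.187
```

```bash
python3 -c "
from h import *
rep()"
```

```text
t 22.93 tip in slot frame mm [28.6  1.3 -0.6] F slot axes [-4.7  0.9  0.5] M [0.12 0.87 0.12] w 0.187 pitch -0.0026 yaw err -0.0003
```

carry_out([
  {"delta_pos": [0,-0.0024,-0.001],"dr": [0,0,0]},
  {"delta_pos": [0,-0.001,0.0023],"dr": [0,0,0]},
  {"delta_pos": [0,0,0],"dr": [0,0,0]},
  {"delta_pos": [0,0.0024,0.001],"dr": [0,0,0]},
  {"delta_pos": [0,0,0],"dr": [0,0,0]},
])

```text
time: 23.55
tool_pos: [0.5929, 0.0305, 0.1389]
tcp_rot: [2.099, 1.886, 0.382]
wrist_force: [-5.3, 0.8, 0.8]
width: 0.189
```

```bash
python3 -c "
from h import *
rep()"
```

```text
t 23.55 tip in slot frame mm [28.6  1.3 -3.1] F slot axes [-5.4  0.2  0.8] M [0.11 0.87 0.01] w 0.189 pitch -0.0025 yaw err -0.0003
```

carry_out([
  {"delta_pos": [0,-0.0024,-0.001],"dr": [0,0,0]},
  {"delta_pos": [0,-0.001,0.0023],"dr": [0,0,0]},
  {"delta_pos": [0,0,0],"dr": [0,0,0]},
  {"delta_pos": [0,0.0024,0.001],"dr": [0,0,0]},
  {"delta_pos": [0,0,0],"dr": [0,0,0]},
])

```text
time: 24.18
tool_pos: [0.5929, 0.0304, 0.1364]
tcp_rot: [2.099, 1.886, 0.382]
wrist_force: [-4.3, -0.5, -0.4]
width: 0.188
```

```bash
python3 -c "
from h import *
rep()"
```

```text
t 24.18 tip in slot frame mm [28.6  1.3 -5.5] F slot axes [-4.2 -0.9 -0.4] M [0.09 0.81 0.09] w 0.188 pitch -0.0023 yaw err -0.0003
```

carry_out([
  {"delta_pos": [0,-0.0024,-0.001],"dr": [0,0,0]},
  {"delta_pos": [0,-0.001,0.0023],"dr": [0,0,0]},
  {"delta_pos": [0,0,0],"dr": [0,0,0]},
  {"delta_pos": [0,0.0024,0.001],"dr": [0,0,0]},
  {"delta_pos": [0,0,0],"dr": [0,0,0]},
])

```text
time: 24.8
tool_pos: [0.5932, 0.0304, 0.1341]
tcp_rot: [2.099, 1.886, 0.382]
wrist_force: [-3.5, 0.7, -0.1]
width: 0.189
```

```bash
python3 -c "
from h import *
rep()"
```

```text
t 24.8 tip in slot frame mm [28.9  1.3 -7.8] F slot axes [-3.6  0.4 -0.1] M [0.06 0.73 0.04] w 0.189 pitch -0.0018 yaw err -0.0003
```

carry_out([
  {"delta_pos": [0,-0.0024,-0.001],"dr": [0,0,0]},
  {"delta_pos": [0,-0.001,0.0023],"dr": [0,0,0]},
  {"delta_pos": [0,0,0],"dr": [0,0,0]},
  {"delta_pos": [0,0.0024,0.001],"dr": [0,0,0]},
  {"delta_pos": [0,0,0],"dr": [0,0,0]},
])

```text
time: 25.42
tool_pos: [0.5942, 0.0304, 0.1324]
tcp_rot: [2.097, 1.885, 0.384]
wrist_force: [-0.0, -0.0, -0.6]
width: 0.191
```

```bash
python3 -c "
from h import *
rep()"
```

```text
t 25.43 tip in slot frame mm [29.9  1.3 -9.2] F slot axes [-0.  -0.1 -0.6] M [-0.    0.28  0.01] w 0.191 pitch 0.0005 yaw err -0.0002
```

carry_out([
  {"delta_pos": [0,0.0007,0.0003],"dr": [0,0,0]},
  {"delta_pos": [0,0.0007,0.0003],"dr": [0,0,0]},
  {"delta_pos": [0,0,0],"dr": [0,0,0]},
])

```text
time: 25.8
tool_pos: [0.5953, 0.0303, 0.1321]
tcp_rot: [2.097, 1.885, 0.384]
wrist_force: [0.0, -0.9, -1.9]
width: 0.189
```

```bash
python3 -c "
from h import *
rep()"
```

```text
t 25.8 tip in slot frame mm [31.   1.3 -9.6] F slot axes [ 0.1 -0.9 -1.9] M [0.04 0.38 0.02] w 0.189 pitch -0.0001 yaw err -0.0002
```

carry_out([
  {"delta_pos": [0,0.0005,0.0008],"dr": [0,0,0]},
  {"delta_pos": [0,0.0007,0.0003],"dr": [0,0,0]},
  {"delta_pos": [0,0,0],"dr": [0,0,0]},
])

```text
time: 26.18
tool_pos: [0.5969, 0.0301, 0.1316]
tcp_rot: [2.097, 1.885, 0.384]
wrist_force: [-0.5, 0.6, -1.5]
width: 0.19
```

```bash
python3 -c "
from h import *
rep()"
```

```text
t 26.18 tip in slot frame mm [ 32.6   1.3 -10. ] F slot axes [-0.6  0.6 -1.5] M [ 0.05  0.32 -0.03] w 0.19 pitch 0.0 yaw err -0.0002
```

carry_out([
  {"delta_pos": [0,0.0009,0.0004],"dr": [0,0,0]},
  {"delta_pos": [0,0.0009,0.0004],"dr": [0,0,0]},
  {"delta_pos": [0,0,0],"dr": [0,0,0]},
])

```text
time: 26.55
tool_pos: [0.5989, 0.0299, 0.1316]
tcp_rot: [2.097, 1.885, 0.384]
wrist_force: [-0.1, -0.2, -1.7]
width: 0.191
```

```bash
python3 -c "
from h import *
rep()"
```

```text
t 26.55 tip in slot frame mm [ 34.6   1.4 -10.1] F slot axes [-0.1 -0.2 -1.7] M [ 0.   0.3 -0. ] w 0.191 pitch -0.0 yaw err -0.0002
```

carry_out([
  {"delta_pos": [0,0.0014,0.0006],"dr": [0,0,0]},
  {"delta_pos": [0,0.0014,0.0006],"dr": [0,0,0]},
  {"delta_pos": [0,0.0014,0.0006],"dr": [0,0,0]},
  {"delta_pos": [0,0.0014,0.0006],"dr": [0,0,0]},
  {"delta_pos": [0,0,0],"dr": [0,0,0]},
])

```text
time: 27.18
tool_pos: [0.605, 0.0292, 0.1315]
tcp_rot: [2.098, 1.885, 0.384]
wrist_force: [0.3, 0.6, -1.5]
width: 0.19
```

```bash
python3 -c "
from h import *
rep()"
```

```text
t 27.18 tip in slot frame mm [ 40.7   1.3 -10.2] F slot axes [ 0.2  0.6 -1.5] M [ 0.01  0.3  -0.02] w 0.19 pitch -0.0001 yaw err -0.0002
```

carry_out([
  {"delta_pos": [0,0.0014,0.0006],"dr": [0,0,0]},
  {"delta_pos": [0,0.0014,0.0006],"dr": [0,0,0]},
  {"delta_pos": [0,0.0014,0.0006],"dr": [0,0,0]},
  {"delta_pos": [0,0.0014,0.0006],"dr": [0,0,0]},
  {"delta_pos": [0,0,0],"dr": [0,0,0]},
])

```text
time: 27.8
tool_pos: [0.611, 0.0286, 0.1315]
tcp_rot: [2.097, 1.885, 0.384]
wrist_force: [1.0, -0.2, -0.7]
width: 0.192
```

```bash
python3 -c "
from h import *
rep()"
```

```text
t 27.8 tip in slot frame mm [ 46.8   1.3 -10.2] F slot axes [ 1.  -0.1 -0.7] M [0.05 0.33 0.02] w 0.192 pitch -0.0 yaw err -0.0002
```

carry_out([
  {"delta_pos": [0,0.0014,0.0006],"dr": [0,0,0]},
  {"delta_pos": [0,0.0014,0.0006],"dr": [0,0,0]},
  {"delta_pos": [0,0.0014,0.0006],"dr": [0,0,0]},
  {"delta_pos": [0,0.0014,0.0006],"dr": [0,0,0]},
  {"delta_pos": [0,0,0],"dr": [0,0,0]},
])

```text
time: 28.42
tool_pos: [0.6171, 0.0279, 0.1315]
tcp_rot: [2.097, 1.885, 0.384]
wrist_force: [0.1, -0.5, -1.2]
width: 0.193
```

```bash
python3 -c "
from h import *
rep()"
```

```text
t 28.43 tip in slot frame mm [ 52.9   1.3 -10.2] F slot axes [ 0.1 -0.5 -1.2] M [-0.01  0.31 -0.02] w 0.193 pitch 0.0 yaw err -0.0002
```

carry_out([
  {"delta_pos": [0,0.0009,0.0004],"dr": [0,0,0]},
  {"delta_pos": [0,0.0009,0.0004],"dr": [0,0,0]},
  {"delta_pos": [0,0.0009,0.0004],"dr": [0,0,0]},
  {"delta_pos": [0,0,0],"dr": [0,0,0]},
])

```text
time: 28.92
tool_pos: [0.6199, 0.0277, 0.1314]
tcp_rot: [2.097, 1.885, 0.384]
wrist_force: [0.4, 0.3, -1.3]
width: 0.192
```

```bash
python3 -c "
from h import *
rep()"
```

```text
t 28.93 tip in slot frame mm [ 55.7   1.3 -10.3] F slot axes [ 0.4  0.4 -1.3] M [0.02 0.22 0.03] w 0.192 pitch -0.0001 yaw err -0.0002
```

carry_out([
  {"delta_pos": [0,0.0007,0.0003],"dr": [0,0,0]},
  {"delta_pos": [0,0.0007,0.0003],"dr": [0,0,0]},
  {"delta_pos": [0,0.0005,0.0002],"dr": [0,0,0]},
  {"delta_pos": [0,0,0],"dr": [0,0,0]},
])

```text
time: 29.42
tool_pos: [0.6206, 0.0276, 0.1307]
tcp_rot: [2.099, 1.887, 0.381]
wrist_force: [-6.2, 1.0, 1.4]
width: 0.192
```

```bash
python3 -c "
from h import *
rep()"
```

```text
t 29.43 tip in slot frame mm [ 56.4   1.4 -11.3] F slot axes [-6.3  0.4  1.4] M [0.14 0.94 0.05] w 0.192 pitch -0.0029 yaw err -0.0003
```

carry_out([
  {"delta_pos": [0,-0.0007,-0.0003],"dr": [0,0,0]},
  {"delta_pos": [0,0,0],"dr": [0,0,0]},
])

```text
time: 29.68
tool_pos: [0.6206, 0.0276, 0.1311]
tcp_rot: [2.098, 1.886, 0.383]
wrist_force: [-4.2, 0.3, 0.5]
width: 0.194
```

carry_out([
  {"delta_pos": [0,0,0],"dr": [0,0,0]},
  {"delta_pos": [0,0,0],"dr": [0,0,0]},
  {"delta_pos": [0,0,0],"dr": [0,0,0]},
  {"delta_pos": [0,0,0],"dr": [0,0,0]},
  {"delta_pos": [0,0,0],"dr": [0,0,0]},
], grip=0.6, force=20)

```text
time: 30.3
tool_pos: [0.6213, 0.0275, 0.1315]
tcp_rot: [2.097, 1.885, 0.384]
wrist_force: [1.0, -0.1, -0.6]
width: 0.601
```

```bash
python3 -c "
from h import *
rep();look('k9',(130,230,210,320))"
```

```text
t 30.3 tip in slot frame mm [ 57.1   1.3 -10.2] F slot axes [ 1.  -0.  -0.6] M [-0.05  0.18 -0.01] w 0.601 pitch 0.0001 yaw err -0.0002
```

View pics/k9w.png

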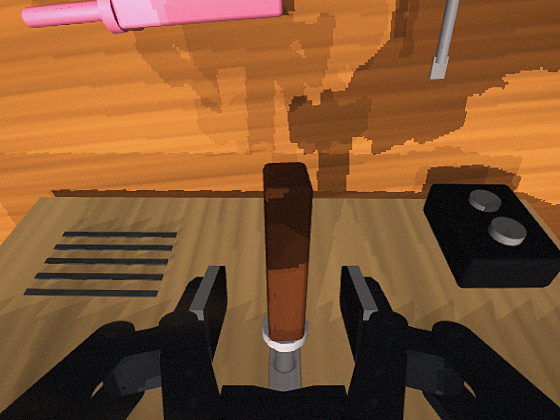

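View pics/k9t.png

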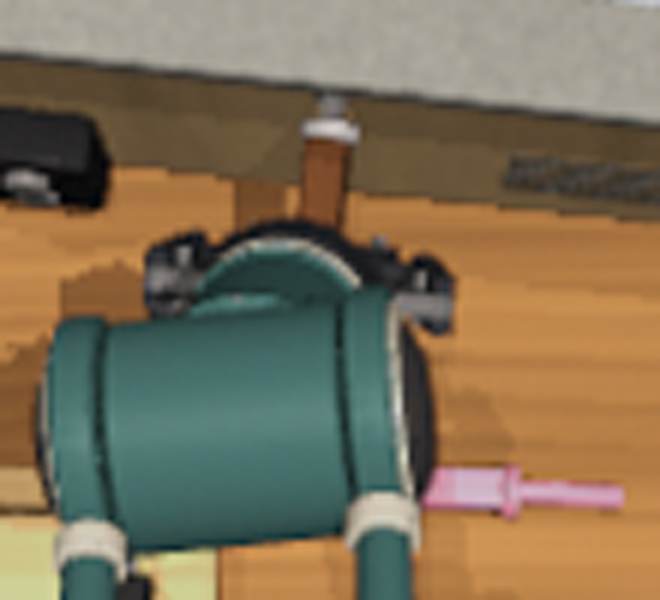

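carry_out([
  {"delta_pos": [0,0,-0.02],"dr": [0,0,0]},
  {"delta_pos": [0,0,-0.04],"dr": [0,0,0]},
  {"delta_pos": [0,-0.03,-0.04],"dr": [0,0,0]},
  {"delta_pos": [0,-0.05,-0.02],"dr": [0,0,0]},
  {"delta_pos": [0,-0.05,-0.02],"dr": [0,0,0]},
  {"delta_pos": [0,0,0],"dr": [0,0,0]},
  {"delta_pos": [0,0,0],"dr": [0,0,0]},
])

```text
time: 31.28
tool_pos: [0.4486, 0.046, 0.2106]
tcp_rot: [2.096, 1.884, 0.386]
wrist_force: [0.2, 0.2, 0.2]
width: 0.598
```

```bash
python3 -c "
from h import *
rep();d=look('k10',(110,210,220,330))
print(d['s']['tool_pos'])"
```

```text
t 31.27 tip in slot frame mm [-116.7    1.5   69.2] F slot axes [0.2 0.2 0.2] M [ 0.07  0.14 -0.01] w 0.598 pitch 0.0022 yaw err 0.0002
[0.44856856 0.04598689 0.21059705]
```

View pics/k10w.png

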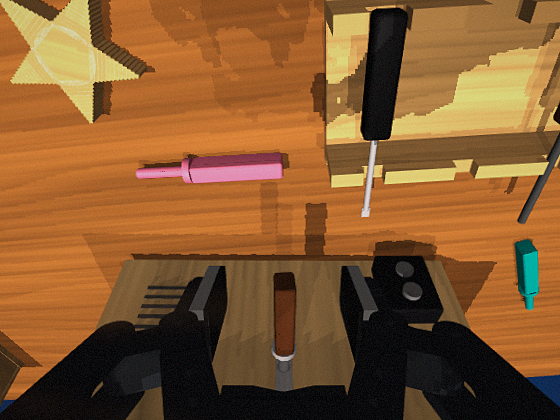

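View pics/k10t.png

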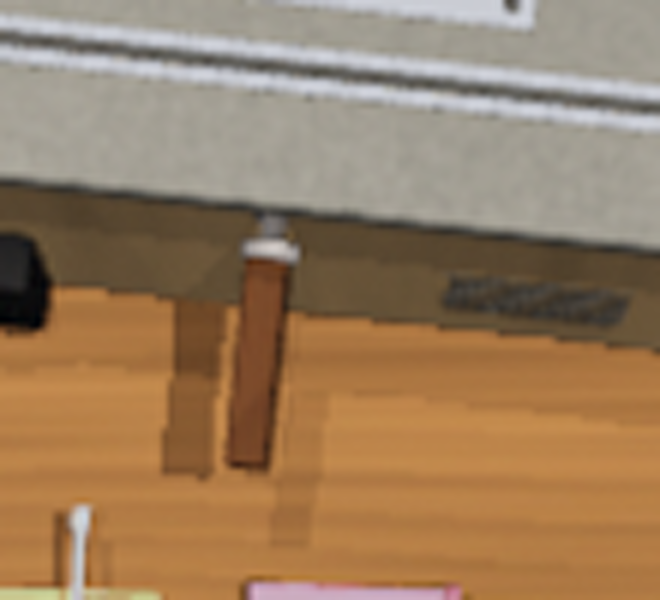

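```bash
python3 - <<'E'
from h import *
d=pickle.load(open('k10.pkl','rb'));t=d['top']
f=lambda x,y:(220+x/6-.4,110+y/6-.4)
for z in (.155,.16):
  P=onz(t,[f(248,466),f(267,259),f(271,238)],z)
  for p in P: print(z,p.round(4),((p-SLOT)@AX*1e3).round(1),((p-SLOT)@LY*1e3).round(1))
w=d['wrist']['frame'][255:400,230:340,::-1].astype(float);w=(255*(w/255)**.5).astype(np.uint8)
cv2.imwrite('pics/k10c.png',cv2.resize(w,None,fx=4,fy=4,interpolation=cv2.INTER_CUBIC))
T=wristT(d['s'],d['wrist'])
for dx,pit in ((2.5,0),(2.5,.07),(-5,0)):
  o=SLOT+AX*(dx/1e3)+LY*.0014+np.array([0,0,-.0105])
  Q=[o+AX*x+np.array([0,0,z+pit*x]) for x,z in [(-.108,.013),(-.008,.013),(-.008,.014),(0,.014),(0.0,.006)]]
  print(dx,pit,'wrist',proj(d['wrist'],Q,T).round(1).tolist(),'top',[( (p-np.array([220,110])+.4)*6).round().tolist() for p in proj(t,Q)])
E
```

```text
0.155 [0.5661 0.0324 0.155 ] -108.6 0.4
0.155 [0.6651 0.0237 0.155 ] -9.2 2.3
0.155 [0.6752 0.0218 0.155 ] 1.1 1.5
0.16 [0.5652 0.0322 0.16  ] -109.5 0.1
0.16 [0.6637 0.0235 0.16  ] -10.5 1.9
0.16 [0.6738 0.0217 0.16  ] -0.3 1.1
2.5 0 wrist [[283.6, 309.7], [283.5, 363.5], [283.5, 364.5], [283.4, 367.9], [283.4, 360.7]] top [[246.0, 456.0], [269.0, 247.0], [269.0, 247.0], [271.0, 230.0], [271.0, 235.0]]
2.5 0.07 wrist [[283.6, 302.3], [283.5, 363.0], [283.5, 364.0], [283.4, 367.9], [283.4, 360.7]] top [[247.0, 459.0], [269.0, 248.0], [269.0, 247.0], [271.0, 230.0], [271.0, 235.0]]
-5 0 wrist [[283.6, 304.6], [283.5, 360.2], [283.5, 361.1], [283.5, 364.7], [283.4, 357.4]] top [[244.0, 472.0], [267.0, 263.0], [267.0, 262.0], [269.0, 246.0], [270.0, 250.0]]
```

View pics/k10c.png

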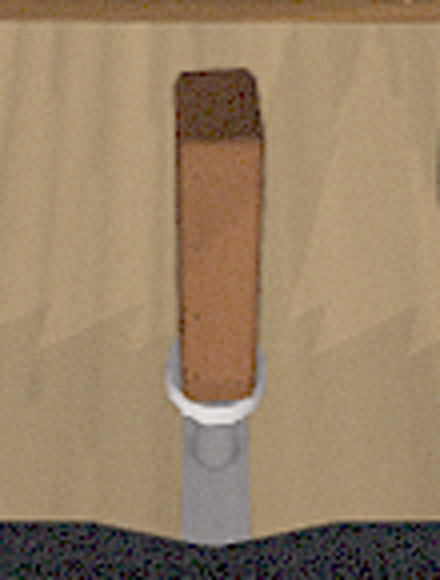

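```bash
python3 - <<'E'
from h import *
from scipy.optimize import least_squares
d=pickle.load(open('k10.pkl','rb'));t=d['top'];T=wristT(d['s'],d['wrist'])
# held reference to get wrist/top bias: k6 (known by tool pose)
k=pickle.load(open('k6.pkl','rb'));tp,ax=tip_now(k['s']);up=np.array([0,0,1])
c2=lambda px:px
Q=[tp-.112*ax+.050*ax+.013*up, tp-.112*ax-.05*ax+.013*up]
print('k6 pred front/rear wrist',proj(k['wrist'],Q,wristT(k['s'],k['wrist'])),'top front',(proj(k['top'],Q[:1])-[210,130]+.4)*6,'meas top front ~ (318,262)')
f=lambda x,y:(np.array([220+x/6-.4,110+y/6-.4]))
mt=np.array([f(248,466),f(267,259)]);mw=np.array([[285,290],[284.5,354.5]])
def res(p,bw):
    dx,z,pit=p; o=SLOT+AX*dx+LY*.0014+np.array([0,0,z])
    Q=[o+AX*x+np.array([0,0,.013+pit*x]) for x in (-.108,-.008)]
    return np.r_[proj(t,Q)[:,1]-mt[:,1], proj(d['wrist'],Q,T)[:,1]-mw[:,1]-bw]
for bw in (0,3):
    r=least_squares(res,[0,-.0105,0],x_scale=.01,args=(bw,));print(bw,r.x,r.fun)
E
```

```text
k6 pred front/rear wrist [[284.46331299 358.00707129]
 [285.31745914 226.06537998]] top front [[315.93043887 256.12729942]] meas top front ~ (318,262)
0 [ 0.00040936 -0.01871053  0.10113484] [ 0.38720674 -0.39105733  0.02756949 -0.04082567]
3 [-0.00046676 -0.01494168  0.0998684 ] [ 0.43761145 -0.44201879  0.03065738 -0.04560644]
```

```bash
python3 - <<'E'
from h import *
a=pickle.load(open('d0.pkl','rb'))['top']['frame'];b=pickle.load(open('k10.pkl','rb'))['top']['frame']
cv2.imwrite('pics/fin.png',b[:,:,::-1])
E
```

```text
(no output)
```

View pics/fin.png

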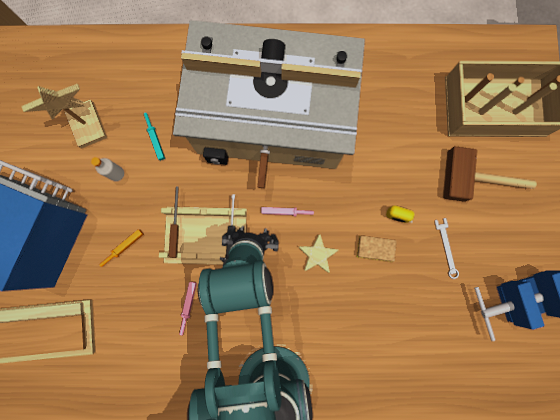

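```bash
python3 -c "
from h import *
print(bot.finish_job())"
```

```text
the job is handed in; nothing more can be done
None
```

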